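# Empty the pail of dust caps on the porch and put the kit away

### The job

Carry the pail by its bail onto the wooden step beside the grey bin, knob side away from the bin, let go, then take it by the ball knob on its bottom rim and tip it so that all the orange dust caps fall into the bin. With the caps in, shut the bin's lid; stand the empty pail upright on its cork mat again, and stand every T-handled hex key tip down in the steel cup. Leave the other things where they are.

Things in the scene. Friction and masses are not known exactly. Their poses are not given: they have to be found in the camera images.
- pail: small round aluminium pail, 135 mm tall, outer diameter 96 mm at the bottom and 124 mm at the top (the wall flares), wall 3 mm, floor 5 mm thick, about 0.4 kg. Origin: centre of its underside; z up through the mouth; +x points away from the ball knob on its bottom rim; the bail's pivots lie along y
- pail_mouth (a point): centre of the pail's mouth, 135 mm above its underside
- bail: the pail's wire bail (handle), hinged on the pail about the pail's y axis by two pivots 125 mm above its underside. Origin on the pivot axis. A weak spring (0.4 N m/rad) stands it upright over the mouth and it swings 0.9 rad either way
- bail_top (a point): middle of the bail's straight top bar: a round bar 10 mm thick, 72 mm long along y, 75 mm above the pivots, so 200 mm above the pail's underside
- knob: the tipping knob fixed to the pail's bottom rim on its -x side: a short 10 mm stem that carries a ball. Origin and axes are those of the pail
- knob_ball (a point): centre of the knob's ball, 24 mm in diameter, 74 mm out from the pail's axis along the pail's -x and 14 mm above its underside. A firm grip along the pail's y turns the pail with the hand; a slack one lets it pivot
- step_top (a point): centre of the top of a fixed wooden step (block) 100 mm high, 140 mm along its x, 90 mm along its y; its +y side faces the bin across a gap of 10 mm, so y points over the bin. With the pail standing on its middle, +x along the step's +y, the ball knob overhangs the step's other side
- bin: grey plastic bin, fixed, open on top, outside 180 mm (x) by 250 mm (y) by 90 mm high, walls 4 mm. Origin: centre of its underside; the lid is hinged along its +x rim, the wooden step stands off its -y side, with its centre 180 mm from the bin's
- lid (a joint): angle of the bin's lid in rad: 0 shut, 1.7 wide open (its stop, just past upright; it starts there). Hinge axis on the bin's +x rim, 90 mm up; panel 180 mm from hinge to free edge, 250 mm wide, 6 mm thick, with a 40 mm high knob amid its outer face 30 mm from the free edge. Falls shut by itself when pushed below about 1.5
- mat: flat round cork mat, 150 mm across and 4 mm thick, fixed: the pail's place. Origin: centre of its underside
- cup: steel holder cup, fixed, 120 mm tall, 110 mm across the mouth, wall 3 mm (slightly narrower towards the bottom). Origin: centre of its underside
- cap0: orange plastic dust cap, a round plug 60 mm tall with a 36 mm flange at one end and 31 to 32 mm across elsewhere, 25 g; stands in the pail at the start (may be absent). Origin: centre of the flange's outer face, z along it
- cap1: orange plastic dust cap, a round plug 60 mm tall with a 36 mm flange at one end and 31 to 32 mm across elsewhere, 25 g; stands in the pail at the start (may be absent). Origin: centre of the flange's outer face, z along it
- cap2: orange plastic dust cap, a round plug 60 mm tall with a 36 mm flange at one end and 31 to 32 mm across elsewhere, 25 g; stands in the pail at the start (may be absent). Origin: centre of the flange's outer face, z along it
- cap3: orange plastic dust cap, a round plug 60 mm tall with a 36 mm flange at one end and 31 to 32 mm across elsewhere, 25 g; stands in the pail at the start (may be absent). Origin: centre of the flange's outer face, z along it
- key0_tip (a point): tip of a T-handled steel hex key: round bar 14 mm thick, 165 mm long, with a black 44 mm cross bar of the same thickness at its far end; 90 g, balances 105 mm from the tip; may be absent. Lies flat in a white tray (floor 5 mm above the table, rim 14 mm). Point: centre of the tip's end face, on the bar's axis; x runs from tip to cross bar, z up as it lies
- key1_tip (a point): tip of a T-handled steel hex key: round bar 14 mm thick, 165 mm long, with a black 44 mm cross bar of the same thickness at its far end; 90 g, balances 105 mm from the tip; may be absent. Lies flat in a white tray (floor 5 mm above the table, rim 14 mm). Point: centre of the tip's end face, on the bar's axis; x runs from tip to cross bar, z up as it lies
- key2_tip (a point): tip of a T-handled steel hex key: round bar 14 mm thick, 165 mm long, with a black 44 mm cross bar of the same thickness at its far end; 90 g, balances 105 mm from the tip; may be absent. Lies flat in a white tray (floor 5 mm above the table, rim 14 mm). Point: centre of the tip's end face, on the bar's axis; x runs from tip to cross bar, z up as it lies
- bell: chrome bell with a turning knob, 72 mm across. Bystander, loose, not to be moved. Origin: centre of its underside
- allen: small L-shaped hex key, 120 mm long. Bystander, loose, not to be moved. Origin: centre of its underside
- tape: roll of tape, 90 mm across, lying flat. Bystander, loose, not to be moved. Origin: centre of its underside
- jar: glass jar, 70 mm across, 90 mm tall. Bystander, loose, not to be moved. Origin: centre of its underside
- tin: small green tin, 60 by 90 by 35 mm. Bystander, loose, not to be moved. Origin: centre of its underside
- driver: screwdriver. Bystander, loose, not to be moved. Origin: centre of its underside

How it is judged (in metres and radians):
On the way, in this order (a step that is already met when the one before it is completed fails the run):
1. the pail is lifted by its bail (height (world z) of pail above 0.03 m and contact force between the fingers and bail above 0.3 N), for 0.2 s.
2. the pail stands upright on the wooden step, let go (horizontal distance between pail and step_top below 0.04 m and height (world z) of pail between 0.09 and 0.115 m and angle between pail's own z axis and vertical below 0.12 rad and linear speed of pail below 0.03 m/s and contact force between the fingers and pail below 0.1 N), for 0.2 s.
3. the pail, held by its ball knob, is tipped past level (by more than 100 degrees from upright) with its mouth over the bin (angle between pail's own z axis and vertical above 1.75 rad and contact force between the fingers and knob above 0.3 N and x of pail_mouth in the frame of bin between -0.09 and 0.09 m and y of pail_mouth in the frame of bin between -0.125 and 0.125 m), for 0.1 s.
4. every dust cap lies in the bin and the lid is shut (x of cap0 in the frame of bin between -0.09 and 0.09 m and y of cap0 in the frame of bin between -0.125 and 0.125 m and z of cap0 in the frame of bin between 0 and 0.09 m and x of cap1 in the frame of bin between -0.09 and 0.09 m and y of cap1 in the frame of bin between -0.125 and 0.125 m and z of cap1 in the frame of bin between 0 and 0.09 m and x of cap2 in the frame of bin between -0.09 and 0.09 m and y of cap2 in the frame of bin between -0.125 and 0.125 m and z of cap2 in the frame of bin between 0 and 0.09 m and x of cap3 in the frame of bin between -0.09 and 0.09 m and y of cap3 in the frame of bin between -0.125 and 0.125 m and z of cap3 in the frame of bin between 0 and 0.09 m and value of joint lid below 0.1 rad), for 0.2 s.
At the end, for the whole second after the job is handed in: Every dust cap is in the bin, its lid shut (within 0.1 rad); the pail stands upright on the cork mat, centred within 30 mm; every T-handled key stands in the cup, tip down and under 60 mm above the cup's underside, leaning less than 43 degrees; all at rest (all of step 4 and horizontal distance between pail and mat below 0.03 m and z of pail in the frame of mat below 0.015 m and angle between pail's own z axis and vertical below 0.1 rad and linear speed of pail below 0.02 m/s and horizontal distance between each of key0_tip, key1_tip, key2_tip and cup below 0.052 m and z of each of key0_tip, key1_tip, key2_tip in the frame of cup below 0.06 m and angle between each of key0_tip, key1_tip, key2_tip's own x axis and vertical below 0.75 rad); the robot touches nothing.
It fails at once if a bystander (bell, small hex key, tape, jar, tin, screwdriver) is moved more than 40 mm (distance of any of bell, allen, tape, jar, tin, driver from where it was at the start of the episode above 0.04 m).
Of cap0, cap1, cap2, cap3 only 2 to 4 are there at a start; the rules pass over those that are not, and their reading is None.
Of key0, key1, key2 only 2 to 3 are there at a start; the rules pass over those that are not, and their reading is None.
At some moment in a run one of key0, key1, key2 may be knocked a few centimetres aside while the robot is not near it.
It also fails if it takes over 210 s, if anything falls off the work surface, if the arm or the gripper's body presses on something with over 40 N, if the wrist force passes 120 N, or if a joint passes its speed limit or range.

### The arm

A 6-joint arm with a two-finger parallel gripper is mounted at the origin on the work surface. World frame = base frame: x ahead of the robot, y to its left, z up, the work surface at z = 0. Lengths are in mm, angles in rad, forces in N, time in s.
With the tool pointing down it reaches from about 425 to 925 mm from the base axis. Payload 12.5 kg.
Tool frame: the origin (TCP) lies at the very end of the fingers, on their centre line; the grasp point (between the pads) lies 19 mm behind it; z points along the fingers, y is the line along which they close (so a half turn about z gives the same grasp; the last joint's range is limited). The gripper opens to 85 mm and grips with 20 to 120 N. Pads are 22 mm wide; open, the fingers measure 114 mm over their backs; the gripper's body (76 mm by 85 mm) begins 54 mm behind the grasp point. The pads swing forward as they close: fully open they stand 13 mm farther back than shut.
Start: joints at [-1.382, 0.491, 1.559, -0, 1.092, -0.106], TCP at [181.615, -598.047, 231.327] pointing down, gripper open.
Joint ranges: [-3.1, 3.1], [-0.84, 2.19], [0.05, 2.79], [-1.13, 4.28], [0.06, 2.93], [-2.69, 2.69]. Speed limits (rad/s): [2.22, 2.22, 2.79, 3.14, 3.14, 3.14].

### API

Orientations are given as a unit quaternion [w, x, y, z].
In Python, from cell import arm, viewer, close_job gives the robot as it stands (arm), with the cameras (viewer) and the job as plain functions.
- The arm moves only by the shell command python3 nudge.py 'ROWS' [OPENING] [FORCE]. ROWS is rows parted by semicolons, their numbers by spaces, 1 to 12 of them, each of 6 numbers: dx, dy, dz in mm, then a rotation vector rx, ry, rz in rad; each row shifts and turns the commanded pose from where the row before left it, along the tool's axes as they then stand; what a row does not reach is not made up. A row lasts 1/10 s, in which the tool goes at most 50 mm and 0.15 rad, less where a joint would pass 70% of its speed; a pose out of reach is approached as far as the arm can. OPENING is the finger opening in mm, set as the command begins (- or left out keeps the last). The fingers move at their own pace and stop on an object; FORCE is the grip in N (left out, the last holds). Time passes only in rows, so rows that do not move let the fingers close. It prints the time, the measured TCP pose, the force, the opening and the grip force at its end.
- arm.observe(): the state, without advancing time (a new reading comes with each control period).
- viewer.get_image(name): name is "side" or "top"; returns (picture, depth): 480x640x3 uint8, red, green, blue; 480x640 float32, mm along the optical axis (not along the pixel's ray), 0 where there is no reading.
- viewer.calibration(name): a dict with "fx", "fy", "cx", "cy" (pixels), "k1" (the pictures are not rectified: a ray, as slopes to the right and down, at radius r is drawn at 1 + k1 r^2 times it, then the intrinsics apply), "T" (4x4, takes a point from camera to world coordinates). Camera axes: x right, y down, z forward; pixel columns grow to the right and rows downward; lengths in mm; the calibration is good to about 2 mm. A picture is of the moment at which its call begins. calibration takes no time and is no camera call.
- close_job(): hands the job in; it is judged then, once.
The state is a dict: "time_s": time; "joint_positions": joint angles; "joint_velocities": joint speeds; "tau": joint torques, N m; "tool_pos": TCP position; "eef_rot": TCP orientation; "ft_force": force on the tool from outside, world axes, zero at the start; "wrist_torque": the same for the moment, N m; "width": finger opening in mm; "grip_force": force on a finger pad.
Only numpy, scipy, OpenCV 4.12 (cv2) and the standard library are available. Lean on these libraries where they do the work, as an engineer would, in place of code of your own. Each camera call takes 0.05 s, during which the arm holds its last target. There are 200 camera calls.

## Working session

There is one attempt and no reset: what is moved stays moved. The work goes in short steps, Python scripts to look and compute and a shell command to move; the robot and the scene stay as the last step left them, time stands still between calls to the robot, and variables do not carry over. Pictures are saved under pics/ and viewed, at most 14 in all, crops included, and the job is handed in when it is done.

```bash
ls; mkdir -p pics
cat > h.py <<'E'
import numpy as np, cv2
from cell import arm, viewer, close_job
from scipy.spatial.transform import Rotation as R
def snap(n,name,crop=None):
    im,d=viewer.get_image(n); c=viewer.calibration(n)
    np.savez('pics/'+name+'.npz',im=im,d=d,**{k:np.array(v) for k,v in c.items()})
    o=im if crop is None else im[crop[1]:crop[3],crop[0]:crop[2]]
    if crop is not None: o=cv2.resize(o,None,fx=min(800/o.shape[1],600/o.shape[0]),fy=min(800/o.shape[1],600/o.shape[0]))
    cv2.imwrite('pics/'+name+'.png',o[:,:,::-1]); return im,d,c
def cloud(d,c):
    v,u=np.mgrid[0:480,0:640].astype(float)
    K=np.array([[c['fx'],0,c['cx']],[0,c['fy'],c['cy']],[0,0,1.]])
    p=cv2.undistortPoints(np.stack([u.ravel(),v.ravel()],1)[:,None],K,np.array([float(c['k1']),0,0,0,0]))[:,0]
    P=np.c_[p,np.ones(len(p))]*d.ravel()[:,None]
    T=np.array(c['T']); W=P@T[:3,:3].T+T[:3,3]
    W[d.ravel()==0]=np.nan
    return W.reshape(480,640,3)
def load(name):
    z=np.load('pics/'+name+'.npz'); return z['im'],z['d'],{k:z[k] for k in z.files if k not in('im','d')}
def st():
    s=arm.observe(); 
    print('t',s['time_s'],'p',np.round(s['tool_pos'],1),'q',np.round(s['eef_rot'],4),'w',s['width'],'g',s['grip_force'],'ft',np.round(s['ft_force'],1),'j',np.round(s['joint_positions'],3)); return s
def to_tool(target,q=None,pos=None):
    "world delta to target in tool axes"
    s=arm.observe(); q=s['eef_rot'] if q is None else q; p=s['tool_pos'] if pos is None else pos
    r=R.from_quat([q[1],q[2],q[3],q[0]]); return r.inv().apply(np.array(target)-np.array(p))
E
python3 - <<'E'
from h import *
s=st(); print(s)
for n in('top','side'):
    im,d,c=snap(n,n+'0'); print(n,c)
E
```

```text
cell.py
nudge.py
pics
t 0.0 p [ 181.6 -597.8  230.7] q [-6.000e-04  9.892e-01  1.469e-01 -0.000e+00] w 85.77369638369616 g 0.0 ft [-0.5  0.1 -0.1] j [-1.382  0.492  1.559  0.     1.092 -0.106]
{'time_s': 0.0, 'joint_positions': array([-1.38158112e+00,  4.91549877e-01,  1.55948486e+00,  4.68024406e-05,
        1.09169698e+00, -1.05596366e-01]), 'joint_velocities': array([ 7.87886369e-04, -2.63678758e-03,  1.85090806e-04,  9.73799112e-04,
       -3.78526678e-05, -2.46305712e-04]), 'tau': array([-2.52275335e-03, -6.18460608e+01, -2.61591822e+01, -1.54825962e-04,
        4.07945045e-03,  4.70165986e-06]), 'tool_pos': array([ 181.58825083, -597.78717837,  230.72156264]), 'eef_rot': array([-5.69903047e-04,  9.89156851e-01,  1.46861841e-01, -3.06270928e-06]), 'ft_force': array([-0.51810274,  0.05886566, -0.07316144]), 'wrist_torque': array([ 0.0345874 ,  0.00278314, -0.00925575]), 'grip_force': 0.0, 'width': 85.77369638369616}
top {'fx': 504.29390852033185, 'fy': 504.29390852033185, 'cx': 317.42170494250934, 'cy': 238.67814306333213, 'k1': 0.0389473737776364, 'T': array([[ 2.09986715e-02, -9.89759210e-01,  1.41194059e-01,
         4.07610898e+02],
       [-9.99765014e-01, -2.00275871e-02,  8.29530877e-03,
        -1.82619266e+01],
       [-5.38258194e-03, -1.41335071e-01, -9.89947183e-01,
         1.25218813e+03],
       [ 0.00000000e+00,  0.00000000e+00,  0.00000000e+00,
         1.00000000e+00]])}
side {'fx': 467.8383810823927, 'fy': 467.8383810823927, 'cx': 310.7961506802568, 'cy': 239.68976947377868, 'k1': -0.04044167158165414, 'T': array([[-9.94195181e-01, -7.35091506e-02,  7.85642841e-02,
         4.83777861e+02],
       [-1.07482177e-01,  7.11484649e-01, -6.94432989e-01,
         7.31043084e+02],
       [-4.85010291e-03, -6.98846192e-01, -7.15255533e-01,
         9.25598123e+02],
       [ 0.00000000e+00,  0.00000000e+00,  0.00000000e+00,
         1.00000000e+00]])}
```

View pics/top0.png

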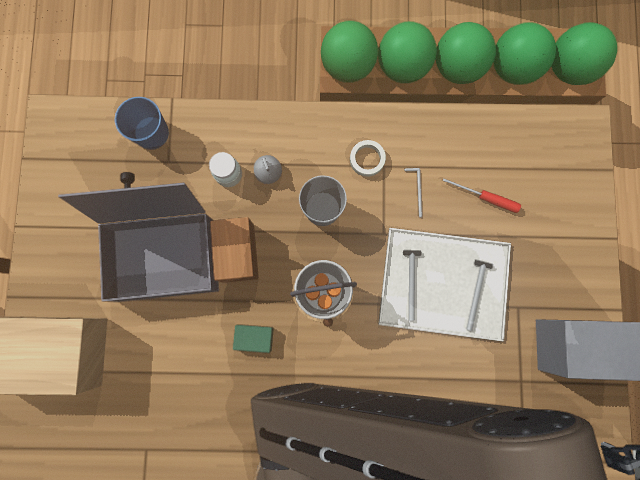

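View pics/side0.png

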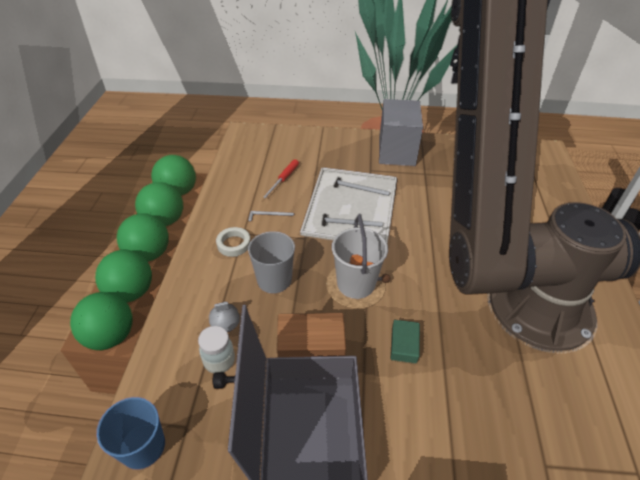

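Top view: pail at (323,290) with bail bar (293–355, ~288) and knob (328,322). The bin is at (155,255), step at (232,250), steel cup at (323,200), and two keys are in the tray, at (413,285) and (478,297). At least 3 caps are in the pail. The side view agrees. Next I measure these from both views.

Run:
```python
from h import *
W={};I={}
for n in('top','side'):
    im,d,c=load(n+'0'); W[n]=cloud(d,c); I[n]=im
def fitc(P):
    A=np.c_[2*P[:,:2],np.ones(len(P))]; s=np.linalg.lstsq(A,(P[:,:2]**2).sum(1),rcond=None)[0]
    return s[:2],np.sqrt(s[2]+s[0]**2+s[1]**2)
def box(n,u0,v0,u1,v1):
    return W[n][v0:v1,u0:u1].reshape(-1,3), I[n][v0:v1,u0:u1].reshape(-1,3).astype(int)
def sel(P,z0,z1): return P[(P[:,2]>z0)&(P[:,2]<z1)]
# table check
for n in W: print(n,'table z',np.nanmedian(box(n,*( (330,340,480,380) if n=='top' else (400,370,440,450)))[0],0))
# step
P,_=box('top',205,210,262,290); Q=sel(P,92,108); print('step top z',np.median(Q[:,2]),cv2.minAreaRect(Q[:,:2].astype(np.float32)),len(Q))
P,_=box('side',265,305,355,360); Q=sel(P,92,108); print('step side',np.median(Q[:,2]),cv2.minAreaRect(Q[:,:2].astype(np.float32)),len(Q))
# pail rim
for n,b in(('top',(280,250,370,330)),('side',(325,205,395,300))):
    P,_=box(n,*b); Q=sel(P,130,139); 
    for _ in range(4):
        cc,r=fitc(Q); e=abs(np.hypot(*(Q[:,:2]-cc).T)-r); Q=Q[e<max(2.5,np.percentile(e,85))]
    print(n,'pail rim',cc,r,len(Q),'z',np.median(Q[:,2]))
    Q=sel(P,180,215)
    print(' bail pts',len(Q),'mean',Q.mean(0) if len(Q) else 0, 'z pct',np.percentile(Q[:,2],[5,50,95]))
    B=sel(P,194,210); print(' bar rect',cv2.minAreaRect(B[:,:2].astype(np.float32)),len(B))
# cup rim
for n,b in(('top',(295,170,352,228)),('side',(240,225,305,300))):
    P,_=box(n,*b); Q=sel(P,116,124)
    cc,r=fitc(Q); e=abs(np.hypot(*(Q[:,:2]-cc).T)-r); Q=Q[e<3]; cc,r=fitc(Q); print(n,'cup',cc,r,len(Q),np.median(Q[:,2]))
# bin rim
P,_=box('top',90,205,215,305); Q=sel(P,84,94); print('bin',cv2.minAreaRect(Q[:,:2].astype(np.float32)),len(Q))
P,_=box('side',230,300,380,480); Q=sel(P,84,94); print('bin side',cv2.minAreaRect(Q[:,:2].astype(np.float32)),len(Q))
# mat & knob ball
P,c=box('side',320,255,400,310); Q=sel(P,2,7); print('mat z candidates',len(Q)); 
m=((c[:,0]>150)&(c[:,0]-c[:,2]>50)); 
print('px pts knob', W['side'][278,386],W['top'][322,328],I['side'][278,386],I['top'][322,328])
# keys
for n,b in(('top',(375,222,516,345)),('side',(300,165,400,245))):
    P,c=box(n,*b); Q=P[(P[:,2]>14)&(P[:,2]<24)]; print(n,'tray hi pts',len(Q))
    h=np.zeros(0)
    lab=(W[n][...,2]>13.5)&(W[n][...,2]<27); msk=np.zeros_like(lab); msk[b[1]:b[3],b[0]:b[2]]=1
    nn,L,s,_=cv2.connectedComponentsWithStats((lab&msk).astype(np.uint8))
    for i in range(1,nn):
        if s[i,4]>80:
            X=W[n][L==i]; print(s[i],cv2.minAreaRect(X[:,:2].astype(np.float32)),X[:,2].max())
```

```text
top table z [ 295.7282671  -224.39511015   -1.18341627]
side table z [3.11409954e+02 2.93521442e+02 8.72291925e-03]
step top z 99.48898532796181 ((546.5816650390625, 195.50973510742188), (181.87939453125, 107.19404602050781), 4.607763290405273) 2366
step side 99.65841600649304 ((552.4296875, 199.68087768554688), (171.9100341796875, 107.39714050292969), 7.957319736480713) 2584
top pail rim [455.32208789 -23.8284614 ] 60.21293898322334 205 z 137.18908060259105
 bail pts 259 mean [455.34251692 -23.3296676  203.08856771] z pct [184.30564087 206.18225622 210.59879427]
 bar rect ((455.6040344238281, -23.23007583618164), (9.975780487060547, 96.90603637695312), 10.226335525512695) 192
side pail rim [456.01553035 -19.95319171] 60.65930759888402 208 z 136.1889945871951
 bail pts 189 mean [453.94078998  -5.14098522 201.45635081] z pct [182.96384021 205.62263687 210.53407807]
 bar rect ((455.833984375, -19.025501251220703), (10.236568450927734, 95.84164428710938), 10.440583229064941) 133
top cup [663.0976455  -18.19231436] 52.95324095668489 188 119.03344829984837
side cup [664.11914844 -15.76104
[... 313 characters left out ...]
-26.14385475  29.4135704 ] [381.38426094 -37.53006662  28.68181662] [94 65 47] [105  74  54]
top tray hi pts 1033
[403 250  18  70 393] ((477.12060546875, -243.89903259277344), (168.0858154296875, 41.30852508544922), 2.811896562576294) 26.94754714370788
[467 259  26  72 389] ((453.82073974609375, -395.4989929199219), (42.46052169799805, 172.13136291503906), 76.19048309326172) 24.61649887639237
side tray hi pts 574
[333 176  56  19 203] ((455.3997802734375, -395.764404296875), (44.51996994018555, 168.6468048095703), 78.81826782226562) 23.622614934069247
[321 213  33  12 150] ((520.640869140625, -245.73916625976562), (91.31083679199219, 46.38616180419922), 9.949658393859863) 21.673117492201982
```

Run:
```python
from h import *
im,_,_=load('top0')
o=np.hstack([cv2.resize(im[245:335,280:370],(400,400)),cv2.resize(im[225:345,375:515],(400,400))])
cv2.imwrite('pics/crop0.png',o[:,:,::-1])
```

```text
(no output)
```

View pics/crop0.png

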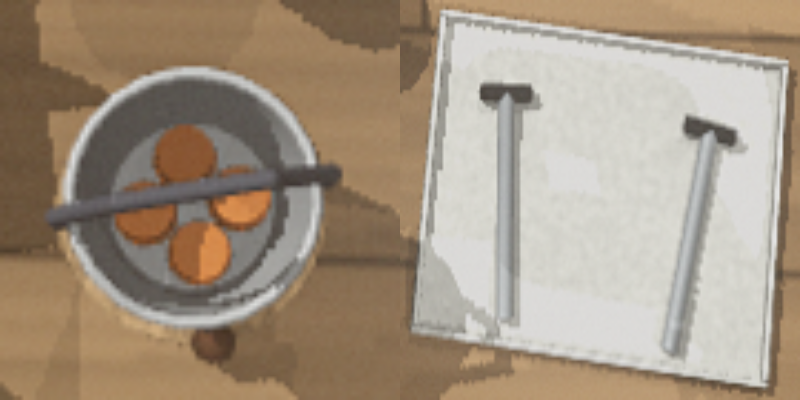

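4 caps, 2 keys. The knob points about -x world with pail yaw around 10°. Next I refine the step and bin poses, and write a row planner.

```bash
cat >> h.py <<'E'
from scipy.linalg import expm,logm
def pose(q,p):
    T=np.eye(4); T[:3,:3]=R.from_quat([q[1],q[2],q[3],q[0]]).as_matrix(); T[:3,3]=p; return T
def cur(): s=arm.observe(); return pose(s['eef_rot'],s['tool_pos'])
def axes(z,y):
    "tool rotation with approach z and closing y"
    z=np.array(z,float)/np.linalg.norm(z); y=np.array(y,float); y-=z*(y@z); y/=np.linalg.norm(y)
    return np.stack([np.cross(y,z),y,z],1)
def plan(Rm,p,n=None,T0=None,step=25.):
    T0=cur() if T0 is None else T0; T=np.eye(4); T[:3,:3]=Rm; T[:3,3]=p
    D=np.linalg.inv(T0)@T; rv=R.from_matrix(D[:3,:3]).as_rotvec()
    if n is None: n=int(np.ceil(max(np.linalg.norm(D[:3,3])/step,np.linalg.norm(rv)/0.12,1)))
    r=np.r_[np.linalg.norm(rv)]
    E=expm(np.real(logm(D))/n); print('n',n,'row',np.round(E[:3,3],2),np.round(R.from_matrix(E[:3,:3]).as_rotvec(),4),'total',np.round(D[:3,3],1),np.round(rv,3))
    return T
E
python3 - <<'E'
from h import *
for n in('top','side'):
    im,d,c=load(n+'0'); W=cloud(d,c); z=W[...,2]; a=im.astype(int)
    m=(abs(z-99.5)<6)&(a[...,0]-a[...,2]>40)&(abs(W[...,1]-197)<80)&(abs(W[...,0]-550)<110)
    _,L,s,_=cv2.connectedComponentsWithStats(cv2.morphologyEx(m.astype(np.uint8),cv2.MORPH_OPEN,np.ones((3,3))))
    i=1+np.argmax(s[1:,4]); print(n,'step',s[i],cv2.minAreaRect(W[L==i][:,:2].astype(np.float32)))
    m=(abs(z-90)<5)&(a[...,0]-a[...,2]<30)&(W[...,1]>225)&(W[...,1]<510)&(W[...,0]<640)&(W[...,0]>400)
    Q=W[m]; r=cv2.minAreaRect(Q[:,:2].astype(np.float32)); print('bin',r,len(Q))
    # near wall (-x) line
    N=Q[Q[:,0]<470]; 
    if len(N)>20: print('near wall line',np.polyfit(N[:,1],N[:,0],1),N[:,1].min(),N[:,1].max())
    # mat
    m=(z>1)&(z<8)&(np.hypot(W[...,0]-455.7,W[...,1]+21.5)<90)&(a[...,0]>150)
    Q=W[m]; rr=np.hypot(Q[:,0]-455.7,Q[:,1]+21.5); print('mat',len(Q),np.percentile(rr,[5,50,95]))
p=np.array([455.7,-21.5]); y=np.radians(10.3)
plan(axes([0,0,-1],[np.cos(y),np.sin(y),0]),[455.7,-21.5,265],step=40); plan(axes([0,0,-1],[-np.cos(y),-np.sin(y),0]),[455.7,-21.5,265],step=40)
E
```

```text
top step [ 211  217   42   63 2272] ((546.9309692382812, 189.7698974609375), (139.87649536132812, 89.80144500732422), 7.256484031677246)
bin ((525.7455444335938, 361.640625), (183.0997314453125, 265.57464599609375), 7.024505138397217) 703
near wall line [-7.60907496e-02  4.68409710e+02] 233.14754310496141 485.695512678188
mat 256 [67.55810867 76.22134327 88.35322496]
side step [ 276  313   70   39 2520] ((547.1387939453125, 191.35789489746094), (141.16033935546875, 92.0277328491211), 6.393040657043457)
bin ((526.1082763671875, 362.5370788574219), (182.0460205078125, 236.38587951660156), 7.3260087966918945) 857
near wall line [-1.45625644e-01  4.90312224e+02] 235.54754191189704 468.6984441981725
mat 658 [49.61864049 62.78857066 73.1641224 ]
n 16 row [43.14 -6.5  -2.13] [-0.     -0.0001 -0.091 ] total [ 429.8 -471.8  -33.7] [-1.000e-03 -1.000e-03 -1.456e+00]
n 16 row [ -2.32 -44.96  -2.11] [-1.000e-04  0.000e+00  1.054e-01] total [ 429.8 -471.8  -33.7] [-1.000e-03  1.000e-03  1.686e+00]
```

```bash
for i in 1 2 3 4; do python3 nudge.py '43.1 -6.5 -2.1 0 0 -0.091;43.1 -6.5 -2.1 0 0 -0.091;43.1 -6.5 -2.1 0 0 -0.091;43.1 -6.5 -2.1 0 0 -0.091' 60; python3 -c "
from h import *
s=st(); f=open('log.txt','a'); f.write(repr([list(s['joint_positions']),list(s['tool_pos']),list(s['eef_rot'])])+'\n')"; done
python3 nudge.py '0 0 0 0 0 0;0 0 0 0 0 0'
python3 - <<'E'
from h import *
y=np.radians(10.3)
st(); plan(axes([0,0,-1],[np.cos(y),np.sin(y),0]),[455.7,-21.5,187],step=20)
E
```

```text
time_s: 0.5
tool_pos: [327.8, -501.8, 239.3]
eef_rot: [-0.0, 0.946, 0.325, -0.0]
ft_force: [1.0, -0.9, -0.4]
width: 59.9
grip_force: 0.0
t 0.5 p [ 327.8 -501.8  239.3] q [-2.000e-04  9.457e-01  3.251e-01 -0.000e+00] w 59.8717163278913 g 0.0 ft [ 1.  -0.9 -0.4] j [-1.102  0.447  1.614  0.     1.082 -0.194]
time_s: 0.9
tool_pos: [429.1, -360.7, 247.8]
eef_rot: [-0.0, 0.871, 0.491, -0.0]
ft_force: [0.0, -0.3, -0.4]
width: 59.9
grip_force: 0.0
t 0.9 p [ 429.1 -360.7  247.8] q [-2.000e-04  8.711e-01  4.911e-01 -1.000e-04] w 59.85255251139187 g 0.0 ft [ 0.  -0.3 -0.4] j [-0.817  0.382  1.698 -0.     1.062 -0.273]
time_s: 1.3
tool_pos: [473.4, -193.0, 256.3]
eef_rot: [-0.0, 0.768, 0.641, -0.0]
ft_force: [0.6, 0.4, -0.3]
width: 60.0
grip_force: 0.0
t 1.3 p [ 473.4 -193.   256.3] q [-1.000e-04  7.678e-01  6.407e-01 -1.000e-04] w 60.03033492994813 g 0.0 ft [ 0.6  0.4 -0.3] j [-0.516  0.302  1.8   -0.     1.04  -0.336]
time_s: 1.7
tool_pos: [455.0, -20.5, 264.7]
eef_rot: [-0.0, 0.639, 0.769, -0.0]
ft_force: [0.8, -0.2, -0.6]
width: 59.9
grip_force: 0.0
t 1.7 p [455.  -20.5 264.7] q [-1.000e-04  6.392e-01  7.690e-01 -1.000e-04] w 59.87893889126958 g 0.0 ft [ 0.8 -0.2 -0.6] j [-0.19   0.21   1.908 -0.     1.024 -0.374]
time_s: 1.9
tool_pos: [455.3, -21.5, 265.0]
eef_rot: [0.0, 0.64, 0.768, -0.0]
ft_force: [-0.2, -0.0, -0.2]
width: 59.8
grip_force: 0.0
t 1.9 p [455.3 -21.5 265. ] q [ 2.000e-04  6.401e-01  7.683e-01 -0.000e+00] w 59.75169825111897 g 0.0 ft [-0.2 -0.  -0.2] j [-0.192  0.21   1.907 -0.     1.024 -0.374]
n 4 row [-1.00e-02  9.00e-02  1.95e+01] [0.0001 0.0001 0.0005] total [-0.   0.3 78. ] [0.    0.    0.002]
```

```bash
python3 nudge.py '0 0 20 0 0 0;0 0 20 0 0 0;0 0 20 0 0 0;0 0 18 0 0 0;0 0 0 0 0 0'; python3 nudge.py '0 0 0 0 0 0;0 0 0 0 0 0;0 0 0 0 0 0;0 0 0 0 0 0;0 0 0 0 0 0;0 0 0 0 0 0' 0 80
python3 - <<'E'
from h import *
import ast
st()
from scipy.optimize import least_squares
D=[ast.literal_eval(l) for l in open('log.txt')]
s=arm.observe(); D.append([list(s['joint_positions']),list(s['tool_pos']),list(s['eef_rot'])])
D.append([[-1.382,0.491,1.559,0,1.092,-0.106],[181.615,-598.047,231.327],None])
A=np.array([d[0] for d in D]); P=np.array([d[1] for d in D])
def tr(x,y,z): T=np.eye(4);T[:3,3]=[x,y,z];return T
def ro(ax,a): T=np.eye(4);T[:3,:3]=R.from_euler(ax,a).as_matrix();return T
def fk(j,k):
    d1,a1,off,L2,a3,L3,d6=k
    return ro('z',j[0])@tr(a1,off,d1)@ro('y',j[1])@tr(0,0,L2)@ro('y',j[2])@tr(a3,0,L3)@ro('z',j[3])@ro('y',j[4])@tr(0,0,d6)@ro('z',j[5])
f=lambda k:np.ravel([fk(j,k)[:3,3]-p for j,p in zip(A,P)])
r=least_squares(lambda k:np.r_[f(k),1e-3*(k-np.array([300,50,60,450,0,450,250]))],[300,50,60,450,0,450,250]); print(np.round(r.x,1),np.abs(f(r.x)).max())
print(fk(A[-2],r.x).round(3)); print(cur().round(3))
E
```

```text
time_s: 2.4
tool_pos: [454.8, -23.2, 185.0]
eef_rot: [-0.002, 0.642, 0.767, -0.001]
ft_force: [-0.4, -0.3, 0.1]
width: 60.0
grip_force: 0.0
time_s: 3.0
tool_pos: [455.8, -22.3, 187.7]
eef_rot: [0.001, 0.641, 0.768, 0.0]
ft_force: [-0.0, -1.0, 6.2]
width: 7.2
grip_force: 78.2
t 3.0 p [455.8 -22.3 187.7] q [9.000e-04 6.407e-01 7.678e-01 3.000e-04] w 7.192047302023472 g 78.22741270065308 ft [-0.  -1.   6.2] j [-0.194  0.312  2.01  -0.     0.817 -0.374]Traceback (most recent call last):
  File "<stdin>", line 5, in <module>
    return _convert(node_or_string)
    return list(map(_convert, node.elts))
    return list(map(_convert, node.elts))
    return _convert_signed_num(node)
    return _convert_num(node)
    _raise_malformed_node(node)
    ~~~~~~~~~~~~~~~~~~~~~^^^^^^
    raise ValueError(msg + f': {node!r}')
ValueError: malformed node or string on line 1: <ast.Call object at 0x7ff210fc7f10>
```

```bash
python3 nudge.py '0 0 -8 0 0 0;0 0 -12 0 0 0;0 0 -16 0 0 0;0 0 -16 0 0 0;0 0 -16 0 0 0;0 0 -16 0 0 0;0 0 -16 0 0 0;0 0 -16 0 0 0;0 0 -12 0 0 0;0 0 -6 0 0 0;0 0 0 0 0 0'
cat >> h.py <<'E'
from scipy.optimize import least_squares
def tr(x,y,z): T=np.eye(4);T[:3,3]=[x,y,z];return T
def ro(ax,a): T=np.eye(4);T[:3,:3]=R.from_euler(ax,a).as_matrix();return T
def fk(j,k):
    d1,a1,off,L2,a3,L3,d6,s=k
    return ro('z',j[0])@tr(a1,off,d1)@ro('y',j[1])@tr(0,0,L2)@ro('y',j[2])@tr(a3,0,L3)@ro('z',j[3])@ro('y',j[4])@tr(s,0,d6)@ro('z',j[5])
E
python3 - <<'E'
from h import *
from numpy import float64
import numpy as np
s=st()
D=[eval(l,{'np':np}) for l in open('log.txt')]
D.append([list(s['joint_positions']),list(s['tool_pos'])])
D.append([[-0.194,0.312,2.01,0,.817,-.374],[455.8,-22.3,187.7]])
D.append([[-1.382,0.4915,1.5595,0,1.0917,-0.106],[181.6,-597.8,230.7]])
A=np.array([d[0] for d in D]); P=np.array([d[1] for d in D])
f=lambda k:np.ravel([fk(j,k)[:3,3]-p for j,p in zip(A,P)])
k0=np.array([300,50,60,450,0,450,250,0.])
r=least_squares(lambda k:np.r_[f(k),1e-3*(k-k0)],k0); print(np.round(r.x,1),np.abs(f(r.x)).max())
print(fk(A[-3],r.x).round(3)); print(cur().round(3))
c=np.radians(97)
plan(axes([0,0,-1],[np.cos(c),np.sin(c),0]),[547.7,184.5,322],step=18)
snap('side','lift',(230,100,480,350))
E
```

```text
time_s: 4.1
tool_pos: [455.3, -22.1, 321.4]
eef_rot: [0.0, 0.641, 0.768, 0.0]
ft_force: [-0.0, -0.4, -6.1]
width: 6.9
grip_force: 78.6
t 4.1 p [455.3 -22.1 321.4] q [4.000e-04 6.407e-01 7.678e-01 2.000e-04] w 6.902775949081062 g 78.61991286277771 ft [-0.  -0.4 -6.1] j [-0.194  0.153  1.819 -0.     1.169 -0.374]
[197.2  33.6  66.  586.9  43.4 411.8 255.2  34.2] 0.21889011546775805
[[-9.84000e-01 -1.79000e-01  1.00000e-03  4.55342e+02]
 [-1.79000e-01  9.84000e-01 -0.00000e+00 -2.20830e+01]
 [-1.00000e-03 -0.00000e+00 -1.00000e+00  3.21431e+02]
 [ 0.00000e+00  0.00000e+00  0.00000e+00  1.00000e+00]]
[[-1.79000e-01  9.84000e-01  1.00000e-03  4.55301e+02]
 [ 9.84000e-01  1.79000e-01 -0.00000e+00 -2.21280e+01]
 [-0.00000e+00  1.00000e-03 -1.00000e+00  3.21419e+02]
 [ 0.00000e+00  0.00000e+00  0.00000e+00  1.00000e+00]]
n 13 row [ 5.15 18.47 -0.04] [ 0.000e+00  1.000e-04 -1.164e-01] total [186.7 127.9  -0.6] [ 0.000e+00  1.000e-03 -1.513e+00]
```

View pics/lift.png

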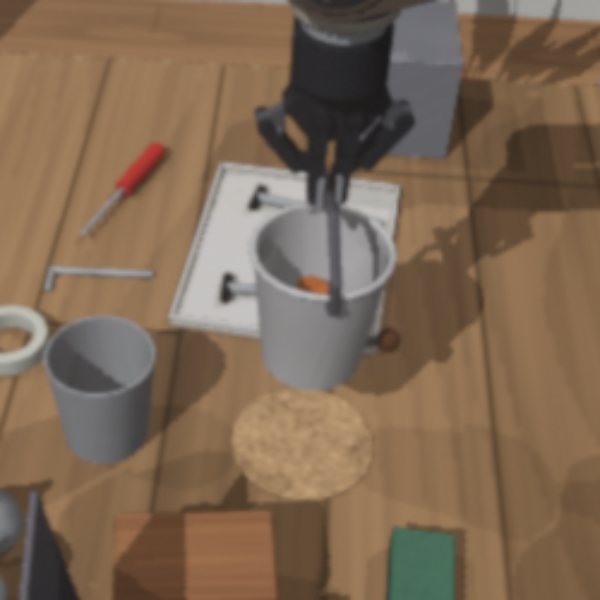

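```bash
A='2.6 9.2 0 0 0 -0.0582'; 
python3 nudge.py '2.6 9.2 0 0 0 -0.0582;2.6 9.2 0 0 0 -0.0582;2.6 9.2 0 0 0 -0.0582;2.6 9.2 0 0 0 -0.0582;2.6 9.2 0 0 0 -0.0582;2.6 9.2 0 0 0 -0.0582;2.6 9.2 0 0 0 -0.0582;2.6 9.2 0 0 0 -0.0582;2.6 9.2 0 0 0 -0.0582;2.6 9.2 0 0 0 -0.0582;2.6 9.2 0 0 0 -0.0582;2.6 9.2 0 0 0 -0.0582'
python3 nudge.py '2.6 9.2 0 0 0 -0.0582;2.6 9.2 0 0 0 -0.0582;2.6 9.2 0 0 0 -0.0582;2.6 9.2 0 0 0 -0.0582;2.6 9.2 0 0 0 -0.0582;2.6 9.2 0 0 0 -0.0582;2.6 9.2 0 0 0 -0.0582;2.6 9.2 0 0 0 -0.0582;2.6 9.2 0 0 0 -0.0582;2.6 9.2 0 0 0 -0.0582;2.6 9.2 0 0 0 -0.0582;2.6 9.2 0 0 0 -0.0582'
python3 nudge.py '2.6 9.2 0 0 0 -0.0582;2.6 9.2 0 0 0 -0.0582;0 0 0 0 0 0;0 0 0 0 0 0;0 0 0 0 0 0;0 0 0 0 0 0;0 0 0 0 0 0;0 0 0 0 0 0'
python3 - <<'E'
from h import *
st(); c=np.radians(97)
plan(axes([0,0,-1],[np.cos(c),np.sin(c),0]),[547.7,184.5,284],step=12)
im,d,c=snap('side','over',(180,100,480,400)); W=cloud(d,c)
im,d,c=load('lift'); M=cloud(d,c);a=im.astype(int)
m=(M[...,2]>1.5)&(M[...,2]<8)&(np.hypot(M[...,0]-455,M[...,1]+21)<95)&(a[...,0]>175)&(a[...,0]-a[...,2]>60)
m=cv2.morphologyEx(m.astype(np.uint8),cv2.MORPH_OPEN,np.ones((3,3)))
_,L,s,_=cv2.connectedComponentsWithStats(m); i=1+np.argmax(s[1:,4]); Q=M[L==i]
print('mat',cv2.minEnclosingCircle(Q[:,:2].astype(np.float32)),np.median(Q[:,2]),s[i])
# pail rim & knob now
Q=W[(W[...,2]>255)&(W[...,2]<285)&(np.hypot(W[...,0]-547,W[...,1]-185)<75)]; print('rim-ish',np.percentile(Q,[2,50,98],axis=0).round(1))
E
```

```text
time_s: 5.35
tool_pos: [535.6, 56.8, 319.7]
eef_rot: [-0.001, 0.338, 0.941, -0.0]
ft_force: [0.7, -0.1, -4.4]
width: 7.1
grip_force: 78.6
time_s: 6.55
tool_pos: [546.2, 168.8, 319.6]
eef_rot: [-0.001, -0.004, 1.0, -0.0]
ft_force: [1.1, -0.4, -4.8]
width: 6.9
grip_force: 78.6
time_s: 7.35
tool_pos: [540.8, 186.4, 320.9]
eef_rot: [0.0, -0.061, 0.998, -0.0]
ft_force: [0.3, 1.3, -5.7]
width: 7.0
grip_force: 78.6
t 7.35 p [540.8 186.4 320.9] q [ 0.     -0.0609  0.9981 -0.    ] w 7.02660493451595 g 78.58843445777893 ft [ 0.3  1.3 -5.7] j [ 0.217  0.336  1.566 -0.     1.239 -1.476]
n 4 row [-1.66 -0.69  9.22] [-0.      0.     -0.0001] total [-6.6 -2.8 36.9] [-0.  0. -0.]
mat ((502.4573669433594, -34.52622604370117), 17.75505828857422) 4.358858922599097 [331 275  14   7  57]
rim-ish [[476.3 130.6 255.4]
 [537.3 196.2 269.5]
 [610.9 249.8 279.9]]
```

View pics/over.png

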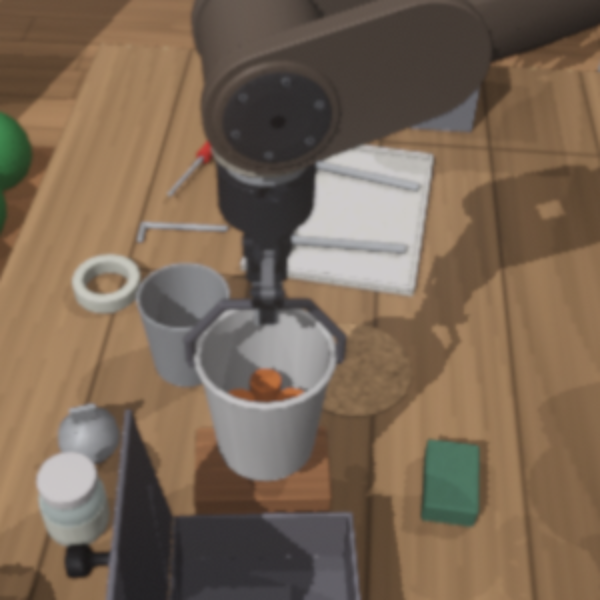

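```bash
python3 nudge.py '-2.2 -0.9 0 0 0 0;-2.2 -0.9 0 0 0 0;-2.2 -0.9 0 0 0 0;0 0 8 0 0 0;0 0 8 0 0 0;0 0 7 0 0 0;0 0 5 0 0 0;0 0 4 0 0 0;0 0 3 0 0 0;0 0 2 0 0 0;0 0 0 0 0 0'
python3 nudge.py '0 0 0.5 0 0 0;0 0 0.5 0 0 0;0 0 0 0 0 0'
```

```text
time_s: 8.5
tool_pos: [547.7, 184.8, 284.1]
eef_rot: [0.0, -0.061, 0.998, 0.0]
ft_force: [-0.1, 0.1, -4.7]
width: 7.1
grip_force: 78.6
time_s: 8.8
tool_pos: [547.8, 184.9, 283.8]
eef_rot: [0.001, -0.061, 0.998, 0.0]
ft_force: [-1.9, 0.6, 4.5]
width: 7.2
grip_force: 79.7
```

```bash
python3 nudge.py '0 0 0 0 0 0;0 0 0 0 0 0;0 0 0 0 0 0;0 0 0 0 0 0;0 0 0 0 0 0' 50
python3 nudge.py '0 0 -10 0 0 0;0 0 -25 0 0 0;0 0 -40 0 0 0;0 -30 -30 0 0 0;0 -45 0 0 0 0;0 -45 0 0 0 0;0 -45 0 0 0 0;0 -30 0 0 0 0;0 0 0 0 0 0;0 0 0 0 0 0' 45
python3 - <<'E'
from h import *
s=st()
for n in('top','side'):
    im,d,c=snap(n,'step_'+n); W=cloud(d,c)
    Q=W[(W[...,2]>230)&(W[...,2]<240)&(np.hypot(W[...,0]-547,W[...,1]-185)<80)]
    for _ in range(4):
        A=np.c_[2*Q[:,:2],np.ones(len(Q))]; x=np.linalg.lstsq(A,(Q[:,:2]**2).sum(1),rcond=None)[0]; r=np.sqrt(x[2]+x[0]**2+x[1]**2)
        e=abs(np.hypot(*(Q[:,:2]-x[:2]).T)-r); Q=Q[e<max(2.5,np.percentile(e,90))]
    print(n,'rim',x[:2],r,len(Q),np.median(Q[:,2]))
    B=W[(W[...,2]>292)&(W[...,2]<312)&(np.hypot(W[...,0]-547,W[...,1]-185)<80)]
    if len(B)>20: print('bar',cv2.minAreaRect(B[:,:2].astype(np.float32)),len(B))
    K=W[(W[...,2]>104)&(W[...,2]<130)&(W[...,1]<128)&(W[...,1]>85)&(abs(W[...,0]-552)<30)]
    print('knob',len(K),K.mean(0) if len(K) else '',np.percentile(K,[5,95],axis=0).round(1) if len(K) else '')
im=load('step_top')[0];im2=load('step_side')[0]
o=np.hstack([cv2.resize(im[190:340,180:380],(400,300)),cv2.resize(im2[230:380,220:420],(400,300))]); cv2.imwrite('pics/onstep.png',o[:,:,::-1])
E
```

```text
time_s: 9.3
tool_pos: [547.6, 184.7, 282.8]
eef_rot: [-0.0, -0.061, 0.998, -0.0]
ft_force: [0.5, 0.1, 0.5]
width: 50.2
grip_force: 0.0
time_s: 10.3
tool_pos: [571.4, -9.2, 388.4]
eef_rot: [0.0, -0.06, 0.998, 0.0]
ft_force: [0.6, 0.4, 0.1]
width: 45.1
grip_force: 0.0
t 10.3 p [571.4  -9.2 388.4] q [ 2.000e-04 -6.040e-02  9.982e-01  0.000e+00] w 45.12795074248545 g 0.0 ft [0.6 0.4 0.1] j [-0.132  0.295  1.453  0.     1.394 -1.823]
top rim [549.121052   184.01463059] 61.063465932663426 361 234.9563508044414
bar ((547.9306640625, 184.53260803222656), (94.09976196289062, 11.162259101867676), 6.865185260772705) 253
knob 0  
side rim [550.02175969 189.15494881] 60.76516289118552 407 235.09360197743285
bar ((550.6688842773438, 187.3150634765625), (92.92019653320312, 11.751376152038574), 5.7860212326049805) 295
knob 0
```

View pics/onstep.png

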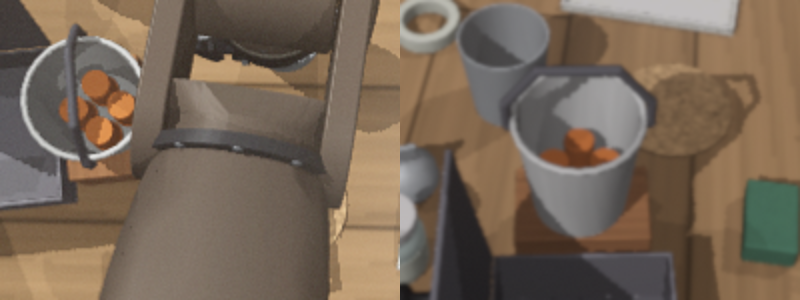

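```bash
L() { python3 -c "
from h import *
s=arm.observe(); f=open('log.txt','a'); f.write(repr([list(s['joint_positions']),list(s['tool_pos']),list(s['eef_rot'])])+'\n')"; }
L; python3 nudge.py '0 0 0 -0.12 0 0;0 0 0 -0.12 0 0;0 0 0 0 0 0;0 0 0 0 0 0' >/dev/null; L
python3 nudge.py '0 0 0 -0.12 0 0;0 0 0 -0.12 0 0;0 0 0 0 0 0;0 0 0 0 0 0'>/dev/null; L
python3 nudge.py '0 0 0 0 0.12 0;0 0 0 0 0.12 0;0 0 0 0 0 0;0 0 0 0 0 0'>/dev/null; L
python3 nudge.py '0 0 0 0 -0.12 0;0 0 0 0 -0.12 0;0 0 0 -0.12 0 0;0 0 0 -0.12 0 0;0 0 0 0 0 0;0 0 0 0 0 0'; L
cat >> h.py <<'E'
def tool(j,k): return fk(j,k)@ro('z',k[8])
E
cat > fit.py <<'E'
from h import *
D=[eval(l,{'np':np}) for l in open('log.txt')]
def res(k,sg):
    o=[]
    for j,p,q in D:
        j=np.array(j)*sg; E=np.linalg.inv(pose(q,p))@tool(j,k); o+=list(E[:3,3])+list(300*R.from_matrix(E[:3,:3]).as_rotvec())
    return np.array(o)
best=None
for s4 in(1,-1):
  for s6 in(1,-1):
    sg=np.array([1,1,1,s4,1,s6]); k0=np.array([300,50,60,500,0,450,250,0.,-np.pi/2])
    for k8 in(-np.pi/2,np.pi/2):
      k0[8]=k8; r=least_squares(lambda k:np.r_[res(k,sg),1e-4*(k-k0)],k0)
      if best is None or r.cost<best[0]: best=(r.cost,r.x,sg)
print(best[0],np.round(best[1],2),best[2],np.abs(res(best[1],best[2])).max())
np.savez('kin.npz',k=best[1],sg=best[2])
E
python3 fit.py; python3 -c "
from h import *
st()"
```

```text
time_s: 12.2
tool_pos: [571.2, -9.1, 388.1]
eef_rot: [-0.021, -0.057, 0.935, 0.35]
ft_force: [-0.1, -0.2, -0.7]
width: 44.9
grip_force: 0.0
t 12.2 p [571.2  -9.1 388.1] q [-0.0208 -0.0567  0.9349  0.3496] w 44.93605071065054 g 0.0 ft [-0.1 -0.2 -0.7] j [-0.395  0.403  1.449  0.611  1.672 -2.145]Traceback (most recent call last):
  File "fit.py", line 13, in <module>
    k0[8]=k8; r=least_squares(lambda k:np.r_[res(k,sg),1e-4*(k-k0)],k0)
                ~~~~~~~~~~~~~^^^^^^^^^^^^^^^^^^^^^^^^^^^^^^^^^^^^^^^^^^
    return func(*args, **kwargs)
    vector_fun = VectorFunction(
        fun_wrapped,
    ...<6 lines>...
        workers=workers
    )
    self._update_fun()
    ~~~~~~~~~~~~~~~~^^
    self.f = self.fun_wrapped(xp_copy(self.x))
             ~~~~~~~~~~~~~~~~^^^^^^^^^^^^^^^^^
    return np.atleast_1d(self.fun(x))
                         ~~~~~~~~^^^
    return self.f(x, *self.args, **self.kwargs)
           ~~~~~~^^^^^^^^^^^^^^^^^^^^^^^^^^^^^^
  File "fit.py", line 13, in <lambda>
    k0[8]=k8; r=least_squares(lambda k:np.r_[res(k,sg),1e-4*(k-k0)],k0)
                                             ~~~^^^^^^
  File "fit.py", line 6, in res
    j=np.array(j)*sg; E=np.linalg.inv(pose(q,p))@tool(j,k); o+=list(E[:3,3])+list(300*R.from_matrix(E[:3,:3]).as_rotvec())
                                                 ~~~~^^^^^
  File "h.py", line 48, in tool
    def tool(j,k): return fk(j,k)@ro('z',k[8])
                          ~~^^^^^
  File "h.py", line 46, in fk
    d1,a1,off,L2,a3,L3,d6,s=k
    ^^^^^^^^^^^^^^^^^^^^^^^
ValueError: too many values to unpack (expected 8)
```

```bash
cat >> h.py <<'E'
def fk(j,k):
    d1,a1,off,L2,a3,L3,d6,s,_,w=k
    return ro('z',j[0])@tr(a1,off,d1)@ro('y',j[1])@tr(0,0,L2)@ro('y',j[2])@tr(a3,0,L3)@ro('z',j[3])@tr(0,w,0)@ro('y',j[4])@tr(s,0,d6)@ro('z',j[5])
E
sed -i 's/-np.pi\/2\])/-np.pi\/2,0])/' fit.py; python3 fit.py
```

```text
0.00012072790032835795 [196.7    0.    65.9  586.8   43.1  411.   255.2    0.     1.57  -0.  ] [1 1 1 1 1 1] 5.044484282734629e-06
```

```bash
cat >> h.py <<'E'
try: KIN=np.load('kin.npz')['k']
except Exception: KIN=None
LO=np.array([-3.1,-.84,.05,-1.13,.06,-2.69]); HI=np.array([3.1,2.19,2.79,4.28,2.93,2.69])
def ik(T,j0,reg=1e-3):
    f=lambda j:(lambda E:np.r_[E[:3,3],300*R.from_matrix(E[:3,:3]).as_rotvec(),reg*(j-j0)])(np.linalg.inv(T)@tool(j,KIN))
    r=least_squares(f,np.clip(j0,LO+1e-6,HI-1e-6),bounds=(LO,HI)); return r.x,np.abs(r.fun[:6]).max()
def mk(Rm,p): T=np.eye(4);T[:3,:3]=Rm;T[:3,3]=p;return T
E
cat > tip.py <<'E'
from h import *
psi=np.radians(96.5); u=np.array([np.cos(psi),np.sin(psi),0]); yv=np.array([-np.sin(psi),np.cos(psi),0]); Z=np.array([0,0,1.])
G=16.
def kpose(ball,phi,sg):   # phi: angle of approach below horizontal
    z=u*np.cos(phi)-Z*np.sin(phi); return mk(axes(z,sg*yv),np.array(ball)+G*z)
ball0=np.array([557.4,112.5,114.])
if __name__=='__main__':
  j0=arm.observe()['joint_positions']
  for sg in(1,-1):
   for p0 in(0,15,30):
    j=j0.copy()
    print('sg',sg,'phi0',p0)
    for k,(b,th) in enumerate([(ball0-100*u*np.cos(np.radians(p0))+100*Z*np.sin(np.radians(p0)),0),(ball0,0),(ball0+Z*150-20*u,0),(ball0+Z*190+20*u,30),(ball0+Z*190+50*u,60),(ball0+Z*190+70*u,90),(ball0+Z*190+100*u,115),(ball0+Z*190+120*u,140)]):
        best=None
        seeds=[j] if k else [j,np.array([-.2,.5,1.5,1.57,1.57,-2]),np.array([-.2,.5,1.5,1.57,1.57,1.]),np.array([-.2,.5,1.5,1.57,1.57,-.5])]
        for q in seeds:
            x,e=ik(kpose(b,np.radians(p0+th),sg),q)
            if best is None or e<best[1]-1e-2: best=(x,e)
        j=best[0]; print(th,np.round(j,2),round(best[1],2))
E
python3 tip.py
```

```text
sg 1 phi0 0
0 [-0.46  1.02  1.69  1.04  1.8   1.94] 0.0
0 [-0.32  1.    1.79  1.16  1.72  1.89] 0.0
0 [-0.35  0.75  1.78  1.18  1.83  2.13] 0.0
30 [-0.24  0.5   1.73  0.95  1.5   2.4 ] 0.0
60 [-0.06  0.38  1.69  0.58  1.22  2.69] 9.87
90 [0.03 0.33 1.73 0.28 1.03 2.69] 67.97
115 [0.11 0.32 1.68 0.01 1.03 2.69] 125.59
140 [ 0.34  0.48  1.32 -0.5   1.52  2.69] 225.56
sg 1 phi0 15
0 [-0.45  0.87  1.72  0.96  1.62  2.03] 0.0
0 [-0.31  0.89  1.81  1.08  1.5   1.97] 0.0
0 [-0.34  0.66  1.76  1.06  1.66  2.21] 0.0
30 [-0.18  0.43  1.7   0.76  1.36  2.55] 0.0
60 [-0.02  0.35  1.71  0.42  1.12  2.69] 37.16
90 [0.06 0.32 1.72 0.11 1.01 2.69] 98.61
115 [ 0.19  0.35  1.56 -0.24  1.19  2.69] 172.28
140 [ 0.51  1.18  0.05 -1.13  2.44  2.69] 186.76
sg 1 phi0 30
0 [-0.4   0.73  1.74  0.86  1.44  2.15] 0.0
0 [-0.27  0.79  1.83  0.99  1.3   2.07] 0.0
0 [-0.3   0.57  1.74  0.92  1.49  2.32] 0.0
30 [-0.1   0.39  1.68  0.55  1.25  2.69] 4.36
60 [0.   0.33 1.72 0.26 1.05 2.69] 64.31
90 [ 0.09  0.31  1.66 -0.09  1.07  2.69] 131.25
115 [ 0.37  0.53  1.24 -0.63  1.64  2.69] 232.16
140 [ 0.55  0.93  0.67 -1.1
[... 426 characters left out ...]
6  1.62 -1.11] 0.0
0 [-0.31  0.89  1.81  1.08  1.5  -1.17] 0.0
0 [-0.34  0.66  1.76  1.06  1.66 -0.93] 0.0
30 [-0.18  0.43  1.7   0.76  1.36 -0.6 ] 0.0
60 [ 0.06  0.36  1.64  0.28  1.17 -0.17] 0.0
90 [ 0.31  0.4   1.57 -0.27  1.23  0.3 ] 0.0
115 [ 0.5   0.52  1.51 -0.64  1.45  0.58] 0.0
140 [ 0.61  0.66  1.48 -0.93  1.71  0.73] 0.0
sg -1 phi0 30
0 [-0.4   0.73  1.74  0.86  1.44 -1.  ] 0.0
0 [-0.27  0.79  1.83  0.99  1.3  -1.07] 0.0
0 [-0.3   0.57  1.74  0.92  1.49 -0.82] 0.0
30 [-0.09  0.39  1.67  0.54  1.25 -0.42] 0.0
60 [0.17 0.37 1.61 0.   1.17 0.06] 0.0
90 [ 0.4   0.45  1.55 -0.52  1.33  0.47] 0.0
115 [ 0.56  0.59  1.51 -0.83  1.59  0.68] 0.0
140 [ 0.64  0.74  1.49 -1.09  1.86  0.78] 0.0
```

Run:
```python
from tip import *
ph=np.radians(25); z=u*np.cos(ph)-Z*np.sin(ph)
A=kpose(ball0-100*z+110*Z,ph,-1); T=plan(A[:3,:3],A[:3,3])
B=kpose(ball0-100*z,ph,-1); plan(B[:3,:3],B[:3,3],T0=T)
```

```text
n 14 row [-4.29 -4.    8.28] [-0.0238  0.0232  0.1108] total [ -0.3 -49.5 127.4] [-0.333  0.324  1.551]
n 5 row [-19.94  -0.     9.3 ] [ 0.  0. -0.] total [-99.7  -0.   46.5] [ 0.  0. -0.]
```

```bash
python3 nudge.py '-4.3 -4 8.3 -0.024 0.023 0.111;-4.3 -4 8.3 -0.024 0.023 0.111;-4.3 -4 8.3 -0.024 0.023 0.111;-4.3 -4 8.3 -0.024 0.023 0.111;-4.3 -4 8.3 -0.024 0.023 0.111;-4.3 -4 8.3 -0.024 0.023 0.111;-4.3 -4 8.3 -0.024 0.023 0.111'
python3 nudge.py '-4.3 -4 8.3 -0.024 0.023 0.111;-4.3 -4 8.3 -0.024 0.023 0.111;-4.3 -4 8.3 -0.024 0.023 0.111;-4.3 -4 8.3 -0.024 0.023 0.111;-4.3 -4 8.3 -0.024 0.023 0.111;-4.3 -4 8.3 -0.024 0.023 0.111;-4.3 -4 8.3 -0.024 0.023 0.111;0 0 0 0 0 0;0 0 0 0 0 0'
python3 - <<'E'
from tip import *
st(); ph=np.radians(25); z=u*np.cos(ph)-Z*np.sin(ph)
B=kpose(ball0-100*z,ph,-1); plan(B[:3,:3],B[:3,3])
for n in('top','side'):
    im,d,c=snap(n,'pre_'+n); W=cloud(d,c); 
    m=(W[...,2]>104)&(W[...,2]<132)&(W[...,1]<132)&(W[...,1]>85)&(abs(W[...,0]-557)<30)
    K=W[m]; print(n,len(K)); 
    if len(K)>5: print(K.mean(0),np.percentile(K,[3,97],axis=0).round(1))
im=load('pre_top')[0];im2=load('pre_side')[0]
o=np.hstack([cv2.resize(im[190:340,180:380],(400,300)),cv2.resize(im2[180:405,200:500],(400,300))]); cv2.imwrite('pics/pre.png',o[:,:,::-1])
E
```

```text
time_s: 12.9
tool_pos: [585.0, 11.9, 321.7]
eef_rot: [-0.23, 0.276, 0.85, 0.385]
ft_force: [0.4, 0.1, -0.2]
width: 45.1
grip_force: 0.0
time_s: 13.8
tool_pos: [566.3, 38.4, 259.9]
eef_rot: [-0.401, 0.561, 0.629, 0.359]
ft_force: [0.1, 0.1, 0.2]
width: 45.2
grip_force: 0.0
t 13.8 p [566.3  38.4 259.9] q [-0.4006  0.561   0.6293  0.3589] w 45.16279057066385 g 0.0 ft [0.1 0.1 0.2] j [-0.419  0.621  1.68   0.9    1.632 -0.874]
n 5 row [-20.15  -0.11   9.05] [ 0.0002 -0.0002  0.0004] total [-100.8   -0.7   45.2] [ 0.001 -0.001  0.002]
top 105
[557.5200127  113.43181529 120.55663101] [[548.3 101.2 112.6]
 [567.9 129.7 127. ]]
side 0
```

View pics/pre.png

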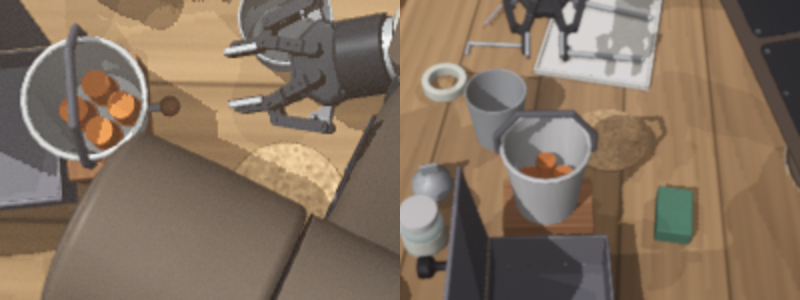

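```bash
python3 nudge.py '-20.1 -0.1 9 0 0 0;-20.1 -0.1 9 0 0 0;-20.1 -0.1 9 0 0 0;-20.1 -0.1 9 0 0 0;-20.1 -0.1 9 0 0 0;0 0 20 0 0 0;0 0 20 0 0 0;0 0 20 0 0 0;0 0 0 0 0 0;0 0 0 0 0 0'
python3 - <<'E'
from tip import *
st(); ph=np.radians(25); z=u*np.cos(ph)-Z*np.sin(ph)
B=kpose(ball0+np.array([0.5,0.5,0.5]),ph,-1); plan(B[:3,:3],B[:3,3])
E
```

```text
time_s: 14.9
tool_pos: [559.5, 91.9, 124.6]
eef_rot: [-0.402, 0.561, 0.628, 0.359]
ft_force: [0.1, 0.0, 0.7]
width: 44.5
grip_force: 0.0
t 14.9 p [559.5  91.9 124.6] q [-0.4021  0.5614  0.6279  0.359 ] w 44.46089049373969 g 0.0 ft [0.1 0.  0.7] j [-0.342  0.801  1.794  0.971  1.419 -1.079]
n 2 row [-0.15  0.38 19.71] [ 0.0005 -0.0021 -0.0005] total [-0.3  0.8 39.4] [ 0.001 -0.004 -0.001]
```

```bash
python3 nudge.py '0 0.4 10 0 0 0;0 0.4 10 0 0 0;0 0 10 0 0 0;0 0 9 0 0 0;0 0 0 0 0 0'
python3 nudge.py '0 0 0 0 0 0;0 0 0 0 0 0;0 0 0 0 0 0;0 0 0 0 0 0;0 0 0 0 0 0;0 0 0 0 0 0' 0 120; python3 -c "
from h import *
st()"
```

```text
time_s: 15.4
tool_pos: [555.9, 127.4, 107.2]
eef_rot: [-0.403, 0.562, 0.627, 0.359]
ft_force: [-0.4, -0.3, 0.2]
width: 45.0
grip_force: 0.0
time_s: 16.0
tool_pos: [556.6, 125.8, 108.0]
eef_rot: [-0.402, 0.562, 0.627, 0.359]
ft_force: [0.0, -5.1, 4.5]
width: 18.7
grip_force: 117.4
t 16.0 p [556.6 125.8 108. ] q [-0.4018  0.5621  0.6272  0.3594] w 18.73739823769919 g 117.35809922218323 ft [ 0.  -5.1  4.5] j [-0.289  0.821  1.823  1.023  1.37  -1.105]
```

```bash
python3 nudge.py '-9 0 -4.2 0 0 0;-9 0 -4.2 0 0 0;0 0 0 0 0 0;0 0 0 0 0 0'
cat > tip2.py <<'E'
from tip import *
def seg(T0,T1,n,j,obs=True):
    D=np.linalg.inv(T0)@T1; E=expm(np.real(logm(D))/n); print('n',n,'row',np.round(E[:3,3],2),np.round(R.from_matrix(E[:3,:3]).as_rotvec(),4))
    T=T0
    for i in range(n):
        T=T@E; j2,e=ik(T,j); b=T[:3,3]-G*T[:3,2]; ph=np.arctan2(-T[2,2],T[:3,2]@u); th=ph-np.radians(25)
        c=np.array([[74,121],[136,121],[12,121],[122,-14],[26,-14]]); 
        du=(b-ball0)@u; X=du+c[:,0]*np.cos(th)+c[:,1]*np.sin(th); Zz=b[2]-c[:,0]*np.sin(th)+c[:,1]*np.cos(th)
        if i%3==2 or i==n-1: print(i,'th',round(np.degrees(th)),'ball u,z',round(du),round(b[2]),'low z',round(Zz.min()),'at u',round(X[Zz.argmin()]),'mouth u',round(X[0]),'j',np.round(j2,2),'e',round(e,2),'dj',np.round(np.abs(j2-j).max(),3))
        j=j2
    return T,j
E
python3 - <<'E'
from tip2 import *
s=st(); T=cur(); j=s['joint_positions']; ph=np.radians(25)
P=lambda uu,zz,th:kpose(ball0+uu*u+zz*Z,ph+np.radians(th),-1)
T,j=seg(T,P(-10,150,0),8,j)
T,j=seg(T,P(60,190,45),12,j)
T,j=seg(T,P(160,185,90),12,j)
T,j=seg(T,P(160,185,135),9,j)
snap('side','lift2',(220,180,480,375))
E
```

```text
time_s: 16.4
tool_pos: [558.6, 111.0, 95.9]
eef_rot: [-0.402, 0.562, 0.626, 0.36]
ft_force: [1.5, -4.4, 9.9]
width: 18.5
grip_force: 118.9
t 16.4 p [558.6 111.   95.9] q [-0.4024  0.562   0.6265  0.3603] w 18.52497366268383 g 118.9078152179718 ft [ 1.5 -4.4  9.9] j [-0.313  0.845  1.812  1.007  1.374 -1.122]
n 8 row [18.63 -0.14 -7.76] [ 0.0005 -0.0008 -0.0003]
2 th 0 ball u,z -14 163 low z 149 at u 12 mouth u 60 j [-0.31  0.74  1.8   0.99  1.43 -1.03] e 0.0 dj 0.033
5 th 0 ball u,z -12 224 low z 210 at u 14 mouth u 62 j [-0.31  0.65  1.78  0.98  1.49 -0.93] e 0.0 dj 0.034
7 th 0 ball u,z -10 264 low z 250 at u 112 mouth u 64 j [-0.3   0.59  1.76  0.98  1.54 -0.86] e 0.0 dj 0.035
n 12 row [ 5.62 -0.    1.71] [-0.     -0.0654 -0.    ]
2 th 11 ball u,z 4 279 low z 241 at u 121 mouth u 100 j [-0.24  0.51  1.74  0.87  1.42 -0.73] e 0.0 dj 0.044
5 th 22 ball u,z 21 291 low z 231 at u 128 mouth u 136 j [-0.16  0.44  1.71  0.74  1.32 -0.59] e 0.0 dj 0.051
8 th 34 ball u,z 40 299 low z 220 at u 134 mouth u 169 j [-0.07  0.39  1.68  0.57  1.24 -0.42] e 0.0 dj 0.06
11 th 45 ball u,z 60 304 low
[... 268 characters left out ...]
1 low z 193 at u 144 mouth u 251 j [ 0.29  0.39  1.56 -0.05  1.21  0.2 ] e 0.0 dj 0.069
8 th 79 ball u,z 136 308 low z 185 at u 146 mouth u 269 j [ 0.41  0.43  1.51 -0.24  1.28  0.37] e 0.0 dj 0.062
11 th 90 ball u,z 160 299 low z 163 at u 281 mouth u 281 j [ 0.51  0.5   1.47 -0.41  1.37  0.52] e 0.0 dj 0.053
n 9 row [-1.39 -0.   -0.06] [ 0.     -0.0873  0.    ]
2 th 105 ball u,z 160 299 low z 136 at u 242 mouth u 258 j [ 0.58  0.56  1.44 -0.61  1.52  0.62] e 0.0 dj 0.065
5 th 120 ball u,z 160 299 low z 121 at u 197 mouth u 228 j [ 0.64  0.64  1.42 -0.79  1.66  0.7 ] e 0.0 dj 0.059
8 th 135 ball u,z 160 299 low z 117 at u 149 mouth u 193 j [ 0.67  0.72  1.42 -0.96  1.81  0.74] e 0.0 dj 0.055
```

View pics/lift2.png

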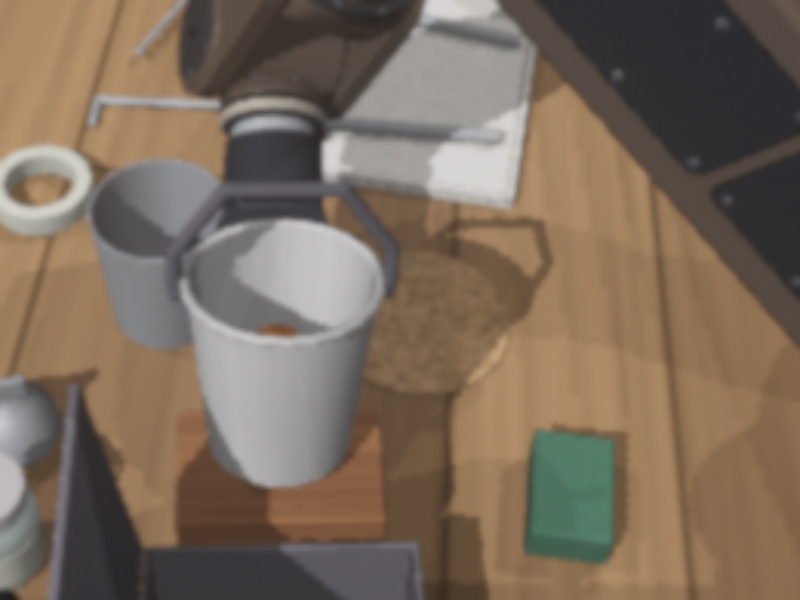

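```bash
python3 nudge.py '9 0 -4 0 0 0;14 0 -6 0 0 0;18 0 -7.5 0 0 0;18 0 -7.5 0 0 0;18 0 -7.5 0 0 0;18 0 -7.5 0 0 0;18 0 -7.5 0 0 0;18 0 -7.5 0 0 0;14 0 -6 0 0 0;0 0 0 0 0 0;0 0 0 0 0 0;0 0 0 0 0 0'
python3 - <<'E'
from tip2 import *
s=st(); b=cur()[:3,3]-G*cur()[:3,2]; print('ball',b)
im,d,c=snap('side','lift3',(200,100,460,295)); W=cloud(d,c)
im,d,c=snap('top','lift3t')
E
```

```text
time_s: 17.65
tool_pos: [557.5, 116.4, 251.3]
eef_rot: [-0.402, 0.562, 0.627, 0.359]
ft_force: [0.4, 0.3, -5.3]
width: 19.0
grip_force: 117.5
t 17.65 p [557.5 116.4 251.3] q [-0.4025  0.5623  0.627   0.3588] w 19.010615576551906 g 117.53013610839844 ft [ 0.4  0.3 -5.3] j [-0.304  0.602  1.76   0.982  1.531 -0.868]
ball [559.07872369 102.00051299 257.97786549]
```

View pics/lift3.png

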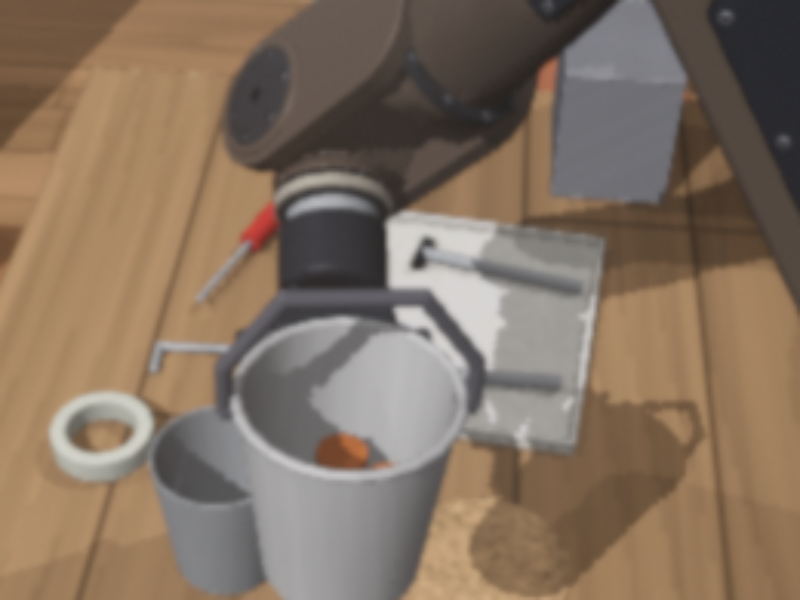

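Run:
```python
from tip2 import *
im,d,c=load('lift3'); W=cloud(d,c)
g=np.array([550,176]); 
# rim: highest point per azimuth bin from sight of wall
Q=W[(W[...,2]>345)&(W[...,2]<400)&(abs(np.hypot(W[...,0]-g[0],W[...,1]-g[1])-62)<14)]
a=np.arctan2(Q[:,1]-g[1],Q[:,0]-g[0]); P=[]
for k in np.linspace(-np.pi,np.pi,49)[:-1]:
    m=(a>k)&(a<k+np.pi/24)
    if m.sum()>3: P.append(Q[m][np.argsort(Q[m][:,2])[-2]])
P=np.array(P)
for _ in range(4):
    A=np.c_[P[:,:2]-g,np.ones(len(P))]; x=np.linalg.lstsq(A,P[:,2],rcond=None)[0]; e=A@x-P[:,2]; P=P[abs(e)<max(2,np.percentile(abs(e),80))]
print(x,len(P),np.abs(e).max(),'slope along u',x[:2]@u[:2],'centre',P.mean(0))
s=arm.observe(); T=cur(); j=s['joint_positions']; ph=np.radians(25)
Pf=lambda uu,zz,th:kpose(ball0+uu*u+zz*Z,ph+np.radians(th),-1)
T,j=seg(T,Pf(60,190,45),12,j)
T,j=seg(T,Pf(165,188,90),12,j)
T,j=seg(T,Pf(165,188,140),9,j)
```

```text
[3.51146300e-02 3.51346098e-02 3.83995386e+02] 43 1.453641234698921 slope along u 0.030933670453446468 centre [550.25852949 176.72898948 384.0300772 ]
n 12 row [ 6.02 -0.07  1.4 ] [ 0.     -0.0658 -0.0004]
2 th 11 ball u,z 3 275 low z 237 at u 120 mouth u 99 j [-0.24  0.51  1.74  0.87  1.42 -0.74] e 0.0 dj 0.044
5 th 22 ball u,z 20 288 low z 229 at u 128 mouth u 135 j [-0.16  0.44  1.71  0.74  1.32 -0.59] e 0.0 dj 0.052
8 th 34 ball u,z 39 298 low z 219 at u 133 mouth u 168 j [-0.07  0.39  1.68  0.57  1.23 -0.42] e 0.0 dj 0.06
11 th 45 ball u,z 60 304 low z 208 at u 136 mouth u 198 j [ 0.04  0.37  1.65  0.38  1.18 -0.22] e 0.0 dj 0.068
n 12 row [ 7.93 -0.    0.04] [-0.     -0.0654 -0.    ]
2 th 56 ball u,z 86 311 low z 202 at u 142 mouth u 228 j [ 0.17  0.36  1.6   0.17  1.17 -0.01] e 0.0 dj 0.072
5 th 68 ball u,z 113 313 low z 195 at u 146 mouth u 253 j [ 0.3   0.39  1.55 -0.05  1.21  0.2 ] e 0.0 dj 0.069
8 th 79 ball u,z 139 310 low z 188 at u 149 mouth u 273 j [ 0.41  0.43  1.51 -0.24  1.29  0.38] e 0.0 dj 0.062
11 th 90 ball u,z 165 302 low z 166 at u 286 mouth u 286 j [ 0.52  0.5   1.46 -0.41  1.39  0.52] e 0.0 dj 0.053
n 9 row [-1.55  0.   -0.08] [ 0.    -0.097  0.   ]
2 th 107 ball u,z 165 302 low z 137 at u 242 mouth u 260 j [ 0.6   0.57  1.42 -0.63  1.54  0.63] e 0.0 dj 0.071
5 th 123 ball u,z 165 302 low z 122 at u 191 mouth u 225 j [ 0.65  0.66  1.41 -0.83  1.71  0.71] e 0.0 dj 0.064
8 th 140 ball u,z 165 302 low z 122 at u 139 mouth u 186 j [ 0.69  0.75  1.41 -1.01  1.87  0.75] e 0.0 dj 0.061
```

```bash
python3 nudge.py '6 0 1.4 0 -0.066 0;6 0 1.4 0 -0.066 0;6 0 1.4 0 -0.066 0;6 0 1.4 0 -0.066 0;6 0 1.4 0 -0.066 0;6 0 1.4 0 -0.066 0;6 0 1.4 0 -0.066 0;6 0 1.4 0 -0.066 0;6 0 1.4 0 -0.066 0;6 0 1.4 0 -0.066 0;6 0 1.4 0 -0.066 0;6 0 1.4 0 -0.066 0'
python3 nudge.py '7.9 0 0 0 -0.0654 0;7.9 0 0 0 -0.0654 0;7.9 0 0 0 -0.0654 0;7.9 0 0 0 -0.0654 0;7.9 0 0 0 -0.0654 0;7.9 0 0 0 -0.0654 0;7.9 0 0 0 -0.0654 0;7.9 0 0 0 -0.0654 0;7.9 0 0 0 -0.0654 0;7.9 0 0 0 -0.0654 0;7.9 0 0 0 -0.0654 0;7.9 0 0 0 -0.0654 0'
python3 - <<'E'
from tip2 import *
s=st(); T=cur(); j=s['joint_positions']; ph=np.radians(25)
Pf=lambda uu,zz,th:kpose(ball0+uu*u+zz*Z,ph+np.radians(th),-1)
T,j=seg(T,Pf(185,190,142),11,j)
im,d,c=snap('side','t90'); im2,_,_=snap('top','t90t')
o=np.hstack([cv2.resize(im2[150:330,60:300],(400,300)),cv2.resize(im[180:480,100:500],(400,300))]); cv2.imwrite('pics/t90.png',o[:,:,::-1])
E
```

```text
time_s: 18.95
tool_pos: [550.5, 177.8, 289.0]
eef_rot: [-0.129, 0.657, 0.734, 0.113]
ft_force: [-0.1, 0.6, -5.2]
width: 18.7
grip_force: 117.6
time_s: 20.15
tool_pos: [540.1, 269.8, 287.3]
eef_rot: [0.161, 0.651, 0.727, -0.147]
ft_force: [-0.4, -0.2, -4.7]
width: 19.3
grip_force: 117.9
t 20.15 p [540.1 269.8 287.3] q [ 0.1614  0.6509  0.7271 -0.1474] w 19.305979828845935 g 117.92225003242493 ft [-0.4 -0.2 -4.7] j [ 0.519  0.501  1.452 -0.407  1.393  0.523]
n 11 row [-0.23 -0.06 -1.6 ] [-0.0005 -0.0821  0.0001]
2 th 104 ball u,z 170 304 low z 142 at u 254 mouth u 269 j [ 0.59  0.57  1.41 -0.6   1.54  0.62] e 0.0 dj 0.06
5 th 118 ball u,z 176 305 low z 128 at u 217 mouth u 247 j [ 0.65  0.64  1.39 -0.76  1.68  0.68] e 0.0 dj 0.055
8 th 133 ball u,z 181 305 low z 123 at u 178 mouth u 220 j [ 0.69  0.72  1.37 -0.92  1.82  0.72] e 0.0 dj 0.052
10 th 142 ball u,z 185 304 low z 125 at u 152 mouth u 201 j [ 0.71  0.77  1.37 -1.03  1.92  0.74] e 0.0 dj 0.051
```

View pics/t90.png

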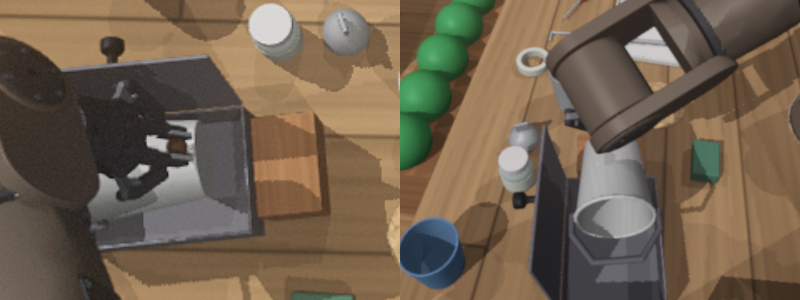

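```bash
python3 nudge.py '0 0 -1.6 0 -0.082 0;0 0 -1.6 0 -0.082 0;0 0 -1.6 0 -0.082 0;0 0 -1.6 0 -0.082 0;0 0 -1.6 0 -0.082 0;0 0 -1.6 0 -0.082 0;0 0 -1.6 0 -0.082 0;0 0 -1.6 0 -0.082 0;0 0 -1.6 0 -0.082 0;0 0 -1.6 0 -0.082 0;0 0 -1.6 0 -0.082 0'
python3 nudge.py '0 0 0 0 0 0;0 0 0 0 0 0;0 0 0 0 0 0;0 0 0 0 0 0;0 0 0 0 0 0;0 0 0 0 0 0'
python3 - <<'E'
from tip2 import *
s=st()
im,d,c=snap('side','t140'); im2,_,_=snap('top','t140t')
o=np.hstack([cv2.resize(im2[150:330,60:300],(400,300)),cv2.resize(im[180:480,100:500],(400,300))]); cv2.imwrite('pics/t140.png',o[:,:,::-1])
E
```

```text
time_s: 21.35
tool_pos: [539.3, 281.7, 298.9]
eef_rot: [0.461, 0.522, 0.584, -0.416]
ft_force: [0.2, -0.1, -5.2]
width: 18.7
grip_force: 118.8
time_s: 21.95
tool_pos: [539.4, 282.0, 300.1]
eef_rot: [0.462, 0.523, 0.584, -0.414]
ft_force: [-0.2, -0.3, -3.4]
width: 18.6
grip_force: 118.8
t 21.95 p [539.4 282.  300.1] q [ 0.4621  0.5229  0.5843 -0.4142] w 18.618367496118925 g 118.82422685623169 ft [-0.2 -0.3 -3.4] j [ 0.712  0.774  1.366 -1.022  1.918  0.739]
```

View pics/t140.png

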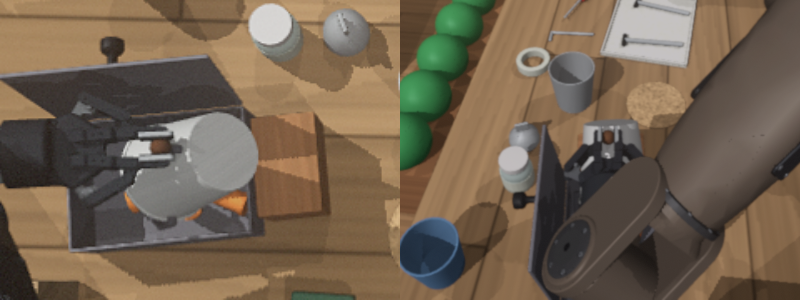

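Run:
```python
from tip2 import *
s=arm.observe(); T=cur(); j=s['joint_positions']; ph=np.radians(25)
Pf=lambda uu,zz,th:kpose(ball0+uu*u+zz*Z,ph+np.radians(th),-1)
T,j=seg(T,Pf(165,190,90),8,j)
T,j=seg(T,Pf(60,190,45),8,j)
T,j=seg(T,Pf(-15,150,1.5),8,j)
im,d,c=load('t140'); W=cloud(d,c); a=im.astype(int)
m=(W[...,2]>1)&(W[...,2]<9)&(np.hypot(W[...,0]-455,W[...,1]+21)<95)&(a[...,0]>150)
Q=W[m]
for lo in (2.5,3,3.5):
    q=Q[Q[:,2]>lo]; r=cv2.minAreaRect(q[:,:2].astype(np.float32)); print('mat',len(q),r, np.median(q[:,2]), (q.max(0)+q.min(0))/2)
q=W[(abs(W[...,0]-455)<95)&(abs(W[...,1]+21)<95)]
o=cv2.resize(im[70:130,0:0+1],(1,1))
cv2.imwrite('pics/mat.png',cv2.resize(im[225:330,290:430],None,fx=4,fy=4)[:,:,::-1])
```

```text
n 8 row [ 0.15 -0.16  2.07] [-4.000e-04  1.129e-01 -1.000e-04]
2 th 122 ball u,z 178 306 low z 126 at u 208 mouth u 241 j [ 0.67  0.66  1.38 -0.81  1.72  0.7 ] e 0.0 dj 0.072
5 th 103 ball u,z 170 306 low z 146 at u 258 mouth u 272 j [ 0.59  0.56  1.42 -0.58  1.52  0.61] e 0.0 dj 0.08
7 th 90 ball u,z 165 304 low z 168 at u 286 mouth u 286 j [ 0.52  0.5   1.45 -0.41  1.39  0.52] e 0.0 dj 0.089
n 8 row [-11.84  -0.     1.17] [ 0.      0.0982 -0.    ]
2 th 73 ball u,z 126 314 low z 193 at u 148 mouth u 263 j [ 0.36  0.4   1.53 -0.15  1.25  0.29] e 0.0 dj 0.093
5 th 56 ball u,z 86 312 low z 203 at u 142 mouth u 227 j [ 0.17  0.36  1.6   0.17  1.17 -0.01] e 0.0 dj 0.107
7 th 45 ball u,z 60 304 low z 208 at u 136 mouth u 198 j [ 0.04  0.37  1.65  0.38  1.18 -0.22] e 0.0 dj 0.109
n 8 row [-9.17 -0.   -2.14] [-0.      0.0949 -0.    ]
2 th 29 ball u,z 28 296 low z 225 at u 129 mouth u 151 j [-0.12  0.41  1.69  0.65  1.27 -0.5 ] e 0.0 dj 0.087
5 th 12 ball u,z 1 279 low z 239 at u 117 mouth u 99 j [-0.24  0.5   1.73  0.85  1.42 -0.73] e 0.0 dj 0.069
7 th 1 ball u,z -15 264 low z 247 at u 107 mouth u 62 j [-0.31  0.58  1.75  0.96  1.53 -0.85] e 0.0 dj 0.059
mat 1453 ((453.6853332519531, -35.293975830078125), (167.0052032470703, 131.558349609375), 37.02571105957031) 4.5119590475352425 [451.81828027 -30.61194169   5.72673066]
mat 1302 ((453.6853332519531, -35.293975830078125), (167.0052032470703, 131.558349609375), 37.02571105957031) 4.717102571078556 [453.09804449 -30.61194169   5.97606252]
mat 1118 ((454.6704406738281, -33.869354248046875), (163.90740966796875, 131.405517578125), 37.86660385131836) 4.994089849620195 [454.45391297 -30.61194169   6.22808388]
```

```bash
python3 nudge.py '0 0 2 0 0.113 0;0 0 2 0 0.113 0;0 0 2 0 0.113 0;0 0 2 0 0.113 0;0 0 2 0 0.113 0;0 0 2 0 0.113 0;0 0 2 0 0.113 0;0 0 2 0 0.113 0' >/dev/null
python3 nudge.py '-11.8 0 1.2 0 0.0982 0;-11.8 0 1.2 0 0.0982 0;-11.8 0 1.2 0 0.0982 0;-11.8 0 1.2 0 0.0982 0;-11.8 0 1.2 0 0.0982 0;-11.8 0 1.2 0 0.0982 0;-11.8 0 1.2 0 0.0982 0;-11.8 0 1.2 0 0.0982 0'
python3 nudge.py '-9.2 0 -2.1 0 0.095 0;-9.2 0 -2.1 0 0.095 0;-9.2 0 -2.1 0 0.095 0;-9.2 0 -2.1 0 0.095 0;-9.2 0 -2.1 0 0.095 0;-9.2 0 -2.1 0 0.095 0;-9.2 0 -2.1 0 0.095 0;-9.2 0 -2.1 0 0.095 0;0 0 0 0 0 0;0 0 0 0 0 0;0 0 0 0 0 0'
cat > rim.py <<'E'
from tip2 import *
def rim(name,zc,g,dz=25):
    im,d,c=load(name); W=cloud(d,c)
    Q=W[(abs(W[...,2]-zc)<dz)&(abs(np.hypot(W[...,0]-g[0],W[...,1]-g[1])-62)<14)]
    a=np.arctan2(Q[:,1]-g[1],Q[:,0]-g[0]); P=[]
    for k in np.linspace(-np.pi,np.pi,49)[:-1]:
        m=(a>k)&(a<k+np.pi/24)
        if m.sum()>3: P.append(Q[m][np.argsort(Q[m][:,2])[-2]])
    P=np.array(P)
    for _ in range(4):
        A=np.c_[P[:,:2]-g,np.ones(len(P))]; x=np.linalg.lstsq(A,P[:,2],rcond=None)[0]; e=A@x-P[:,2]; P=P[abs(e)<max(2,np.percentile(abs(e),80))]
    print('rim slopes',x[:2],'z',x[2],len(P),'u slope',x[:2]@u[:2],'yv slope',x[:2]@yv[:2],'centre',P.mean(0))
E
python3 - <<'E'
from rim import *
s=st(); T=cur(); b=T[:3,3]-G*T[:3,2]; print('ball',b)
im,d,c=snap('side','back'); snap('top','backt')
rim('back',b[2]+121,(b+74*u)[:2])
for n in('back','backt'):
    im,d,c=load(n); W=cloud(d,c); a=im.astype(int)
    m=(abs(a[...,0]-a[...,2])>90)&(W[...,1]>230)&(W[...,1]<500)&(abs(W[...,0]-525)<110)&(W[...,2]<120)
    print(n,'orange px in bin',m.sum(), 'orange elsewhere in pail', ((a[...,0]-a[...,2]>110)&(np.hypot(W[...,0]-(b+74*u)[0],W[...,1]-(b+74*u)[1])<60)&(W[...,2]>230)).sum())
im=load('back')[0];im2=load('backt')[0]
o=np.hstack([cv2.resize(im2[150:330,60:300],(400,300)),cv2.resize(im[180:480,200:600],(400,300))]); cv2.imwrite('pics/back.png',o[:,:,::-1])
E
```

```text
time_s: 23.65
tool_pos: [550.8, 176.9, 290.2]
eef_rot: [-0.131, 0.656, 0.734, 0.117]
ft_force: [0.2, 0.7, -4.3]
width: 18.5
grip_force: 117.7
time_s: 24.75
tool_pos: [558.2, 112.4, 257.8]
eef_rot: [-0.392, 0.567, 0.634, 0.35]
ft_force: [-0.3, -0.5, -3.4]
width: 18.8
grip_force: 118.2
t 24.75 p [558.2 112.4 257.8] q [-0.3919  0.5671  0.6341  0.3504] w 18.847250627624565 g 118.19489121437073 ft [-0.3 -0.5 -3.4] j [-0.305  0.583  1.749  0.96   1.524 -0.846]
ball [559.76824021  98.15587975 265.00237403]
rim slopes [0.03860467 0.0250452 ] z 390.178978349412 40 u slope 0.02051403252816235 yv slope -0.0411917079740198 centre [550.30728078 170.31422059 390.10292276]
back orange px in bin 1128 orange elsewhere in pail 0
backt orange px in bin 817 orange elsewhere in pail 0
```

View pics/back.png

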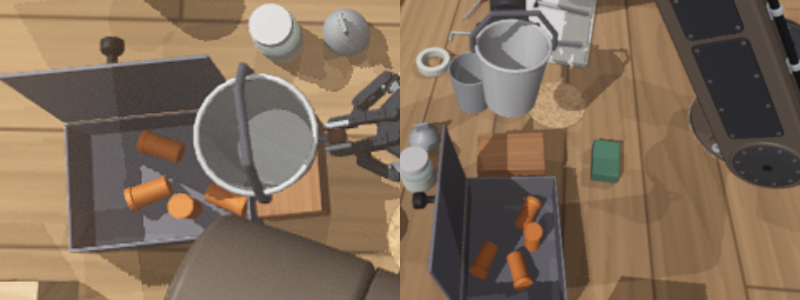

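Run:
```python
from h import *
T=cur(); u=np.array([-.113,.9936,0])
for v in ((6*u-[0,0,130]),np.array([0,0,-18.])): print(T[:3,:3].T@v)
```

```text
[-1.13621993e+02 -5.64440215e-02  6.34510824e+01]
[-1.61034606e+01 -6.44242137e-03  8.04229532e+00]
```

```bash
python3 nudge.py '-14.2 0 7.9 0 0 0;-14.2 0 7.9 0 0 0;-14.2 0 7.9 0 0 0;-14.2 0 7.9 0 0 0;-14.2 0 7.9 0 0 0;-14.2 0 7.9 0 0 0;-14.2 0 7.9 0 0 0;-14.2 0 7.9 0 0 0;-8 0 4 0 0 0;-4 0 2 0 0 0;-2 0 1 0 0 0;0 0 0 0 0 0'
python3 nudge.py '-0.9 0 0.4 0 0 0;-0.9 0 0.4 0 0 0;0 0 0 0 0 0'
```

```text
time_s: 26.05
tool_pos: [557.5, 118.0, 111.8]
eef_rot: [-0.393, 0.567, 0.633, 0.351]
ft_force: [-0.5, 0.1, -4.6]
width: 19.1
grip_force: 118.2
time_s: 26.35
tool_pos: [557.4, 117.9, 109.9]
eef_rot: [-0.393, 0.567, 0.633, 0.351]
ft_force: [0.3, -0.2, -4.3]
width: 18.7
grip_force: 118.2
```

```bash
python3 nudge.py '-0.9 0 0.4 0 0 0;-0.9 0 0.4 0 0 0;0 0 0 0 0 0'; python3 nudge.py '-0.4 0 0.2 0 0 0;-0.4 0 0.2 0 0 0;0 0 0 0 0 0'; python3 nudge.py '0 0 0 0 0 0;0 0 0 0 0 0;0 0 0 0 0 0;0 0 0 0 0 0;0 0 0 0 0 0;0 0 0 0 0 0' 50; python3 nudge.py '0 0 -10 0 0 0;0 0 -20 0 0 0;0 0 -25 0 0 0;0 0 -25 0 0 0;0 0 -25 0 0 0;30 0 -15 0 0 0;40 0 0 0 0 0;40 0 0 0 0 0;40 0 0 0 0 0;0 0 0 0 0 0;0 0 0 0 0 0'
python3 - <<'E'
from rim import *
s=st(); 
im,d,c=snap('side','s2'); snap('top','s2t')
g=(558-9,183.)
for n in('s2','s2t'): rim(n,235,np.array([549.,179.]))
for n in('s2','s2t'):
    W=cloud(*load(n)[1:]); B=W[(W[...,2]>292)&(W[...,2]<312)&(np.hypot(W[...,0]-549,W[...,1]-179)<70)]
    if len(B)>20: print('bar',cv2.minAreaRect(B[:,:2].astype(np.float32)),len(B),np.percentile(B[:,2],95))
E
```

```text
time_s: 26.65
tool_pos: [557.4, 117.8, 107.6]
eef_rot: [-0.393, 0.567, 0.633, 0.351]
ft_force: [0.1, -0.2, -3.9]
width: 18.7
grip_force: 118.2
time_s: 26.95
tool_pos: [557.3, 117.9, 106.8]
eef_rot: [-0.393, 0.567, 0.633, 0.351]
ft_force: [-0.6, 0.2, -3.9]
width: 18.9
grip_force: 118.2
time_s: 27.55
tool_pos: [557.4, 117.9, 106.9]
eef_rot: [-0.393, 0.567, 0.633, 0.351]
ft_force: [-0.1, 0.4, -0.3]
width: 49.8
grip_force: 0.0
time_s: 28.65
tool_pos: [562.0, 76.5, 295.6]
eef_rot: [-0.392, 0.567, 0.634, 0.351]
ft_force: [-0.5, 0.1, -0.3]
width: 49.9
grip_force: 0.0
t 28.65 p [562.   76.5 295.6] q [-0.3918  0.5672  0.6337  0.3511] w 49.94636073277068 g 0.0 ft [-0.5  0.1 -0.3] j [-0.36   0.548  1.689  0.925  1.613 -0.794]
rim slopes [-0.00978013  0.00674834] z 236.43678535721892 33 u slope 0.007812099964798988 yv slope 0.008953325260935922 centre [541.7078566  196.14862567 236.62382816]
rim slopes [ 0.00170128 -0.00289557] z 236.8099224094187 37 u slope -0.003069542857326482 yv slope -0.0013625591002086892 centre [534.57467804 178.63488824 236.78643807]
bar ((547.6013793945312, 180.62306213378906), (93.7425308227539, 10.942095756530762), 10.368916511535645) 292 305.83490996864026
bar ((546.2687377929688, 177.78724670410156), (94.0775146484375, 10.24637508392334), 10.107718467712402) 251 306.2465135976117
```

```bash
cat >> tip2.py <<'E'
def go(Rm,p,n,T=None,j=None):
    "screw plan with joint check"
    T=cur() if T is None else T; j=arm.observe()['joint_positions'] if j is None else j
    T1=mk(Rm,p); E=expm(np.real(logm(np.linalg.inv(T)@T1))/n)
    print('n',n,'row',np.round(E[:3,3],2),np.round(R.from_matrix(E[:3,:3]).as_rotvec(),4)); w=[]; mj=0
    for i in range(n):
        T=T@E; j2,e=ik(T,j); mj=max(mj,np.abs(j2-j).max()); j=j2; w.append(np.r_[T[:3,3].round(),round(e,1)])
    print('via',[list(map(float,x)) for x in w[::max(1,n//4)]],'j',np.round(j,2),'maxdj',round(mj,3)); return T,j
def dn(yaw): a=np.radians(yaw); return axes([0,0,-1],[np.cos(a),np.sin(a),0])
E
python3 - <<'E'
from tip2 import *
for s in (100.2,280.2):
    go(dn(s),[547,179,370],16)
E
```

```text
n 16 row [ 6.96  6.28 -0.2 ] [ 0.0562 -0.0526 -0.0908]
via [[568.0, 80.0, 300.0, 0.0], [583.0, 102.0, 326.0, 0.0], [583.0, 131.0, 349.0, 0.0], [567.0, 160.0, 365.0, 0.0]] j [ 0.2   0.31  1.48  0.    1.35 -1.55] maxdj 0.06
n 16 row [ 6.89 -6.12 -0.36] [-0.0517 -0.0552  0.0832]
via [[556.0, 78.0, 300.0, 0.0], [536.0, 95.0, 326.0, 0.0], [528.0, 123.0, 349.0, 0.0], [534.0, 155.0, 365.0, 0.0]] j [0.2  0.31 1.48 0.   1.35 1.59] maxdj 0.186
```

```bash
python3 nudge.py '7 6.3 -0.2 0.056 -0.0526 -0.0908;7 6.3 -0.2 0.056 -0.0526 -0.0908;7 6.3 -0.2 0.056 -0.0526 -0.0908;7 6.3 -0.2 0.056 -0.0526 -0.0908;7 6.3 -0.2 0.056 -0.0526 -0.0908;7 6.3 -0.2 0.056 -0.0526 -0.0908;7 6.3 -0.2 0.056 -0.0526 -0.0908;7 6.3 -0.2 0.056 -0.0526 -0.0908' 60 >/dev/null
python3 nudge.py '7 6.3 -0.2 0.056 -0.0526 -0.0908;7 6.3 -0.2 0.056 -0.0526 -0.0908;7 6.3 -0.2 0.056 -0.0526 -0.0908;7 6.3 -0.2 0.056 -0.0526 -0.0908;7 6.3 -0.2 0.056 -0.0526 -0.0908;7 6.3 -0.2 0.056 -0.0526 -0.0908;7 6.3 -0.2 0.056 -0.0526 -0.0908;7 6.3 -0.2 0.056 -0.0526 -0.0908;0 0 0 0 0 0;0 0 0 0 0 0'
python3 - <<'E'
from tip2 import *
go(dn(100.2),[547,179,285],5)
E
```

```text
time_s: 30.55
tool_pos: [547.0, 180.1, 370.3]
eef_rot: [-0.001, -0.088, 0.996, 0.001]
ft_force: [-0.1, -0.6, 0.4]
width: 59.9
grip_force: 0.0
n 5 row [ 0.02 -0.24 17.06] [ 0.0005 -0.0002 -0.0005]
via [[547.0, 180.0, 353.0, 0.0], [547.0, 180.0, 336.0, 0.0], [547.0, 179.0, 319.0, 0.0], [547.0, 179.0, 302.0, 0.0], [547.0, 179.0, 285.0, 0.0]] j [ 0.2   0.37  1.61 -0.    1.16 -1.55] maxdj 0.039
```

Now grip the bail, lift, then plan the carry to the mat (with pail yaw back near 10°).

```bash
python3 nudge.py '0 -0.2 17 0 0 0;0 -0.2 17 0 0 0;0 -0.2 17 0 0 0;0 -0.2 17 0 0 0;0 -0.2 17 0 0 0;0 0 0 0 0 0' >/dev/null
python3 nudge.py '0 0 0 0 0 0;0 0 0 0 0 0;0 0 0 0 0 0;0 0 0 0 0 0;0 0 0 0 0 0;0 0 0 0 0 0' 0 80
python3 nudge.py '0 0 -6 0 0 0;0 0 -8 0 0 0;0 0 -8 0 0 0;0 0 -8 0 0 0;0 0 -6 0 0 0;0 0 0 0 0 0'
python3 - <<'E'
from tip2 import *
go(dn(14),[455.5,-21.8,321],24)
im,d,c=snap('side','s3'); W=cloud(d,c); a=im.astype(int)
hsv=cv2.cvtColor(im,cv2.COLOR_RGB2HSV)
m=(abs(W[...,2]-4)<6)&(np.hypot(W[...,0]-455,W[...,1]+21)<100)
print(im[262,375],im[300,400])
cv2.imwrite('pics/m.png',cv2.resize(im[235:320,300:440],None,fx=5,fy=5)[:,:,::-1])
E
```

```text
time_s: 31.75
tool_pos: [547.3, 179.6, 286.8]
eef_rot: [0.001, -0.089, 0.996, 0.001]
ft_force: [0.4, -1.0, 5.3]
width: 7.0
grip_force: 78.4
time_s: 32.35
tool_pos: [547.2, 179.6, 323.0]
eef_rot: [0.001, -0.089, 0.996, 0.001]
ft_force: [-0.1, 0.4, -3.8]
width: 7.1
grip_force: 78.2
n 24 row [ -1.17 -10.08   0.07] [0.0002 0.     0.0627]
via [[550.0, 170.0, 323.0, 0.0], [555.0, 109.0, 322.0, 0.0], [537.0, 52.0, 322.0, 0.0], [499.0, 5.0, 321.0, 0.0]] j [-0.19  0.15  1.82  0.    1.17 -0.44] maxdj 0.05
[115  90  68] [165 131  96]
```

View pics/m.png

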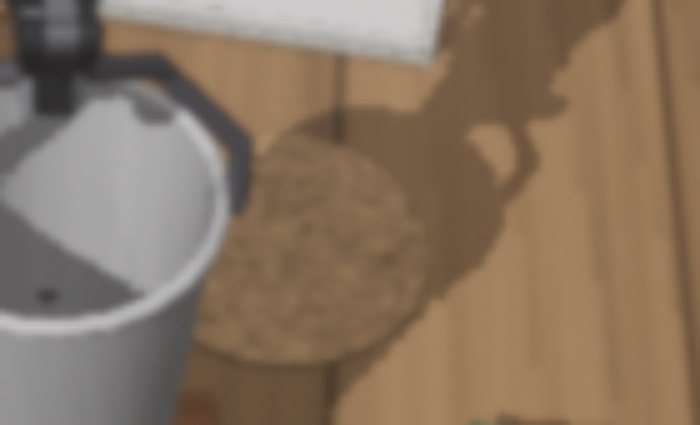

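```bash
python3 - <<'E'
from h import *
c=viewer.calibration('side'); K=np.array([[c['fx'],0,c['cx']],[0,c['fy'],c['cy']],[0,0,1]])
for px in [(356.5,284.6),(385.6,286),(327,284),(358,308)]:
    r=cv2.undistortPoints(np.array([[px]],float),K,np.array([c['k1'],0,0,0.]))[0,0]; dd=np.array(c['T'])[:3,:3]@np.r_[r,1]; o=np.array(c['T'])[:3,3]; print(px,(o+dd*(4-o[2])/dd[2]).round(1))
E
for i in 1 2 3; do python3 nudge.py '-1.2 -10.1 0 0 0 0.0627;-1.2 -10.1 0 0 0 0.0627;-1.2 -10.1 0 0 0 0.0627;-1.2 -10.1 0 0 0 0.0627;-1.2 -10.1 0 0 0 0.0627;-1.2 -10.1 0 0 0 0.0627;-1.2 -10.1 0 0 0 0.0627;-1.2 -10.1 0 0 0 0.0627' >/dev/null; done; python3 nudge.py '0 0 0 0 0 0;0 0 0 0 0 0;0 0 0 0 0 0;0 0 0 0 0 0;0 0 0 0 0 0;0 0 0 0 0 0'
python3 - <<'E'
from tip2 import *
go(dn(14),[455.5,-21.8,192],8)
E
```

```text
(356.5, 284.6) [453.5 -18.4   4. ]
(385.6, 286) [380.6 -21.3   4. ]
(327, 284) [527.6 -12.6   4. ]
(358, 308) [447.   53.6   4. ]
time_s: 35.4
tool_pos: [455.6, -22.4, 321.4]
eef_rot: [-0.0, 0.616, 0.788, 0.001]
ft_force: [-0.3, 0.2, -3.8]
width: 7.0
grip_force: 78.1
n 8 row [ 0.05 -0.   16.17] [ 0.0002 -0.0002 -0.0001]
via [[456.0, -22.0, 305.0, 0.0], [456.0, -22.0, 273.0, 0.0], [456.0, -22.0, 241.0, 0.0], [456.0, -22.0, 208.0, 0.0]] j [-0.19  0.31  2.   -0.    0.83 -0.44] maxdj 0.043
```

```bash
python3 nudge.py '0 0 16 0 0 0;0 0 16 0 0 0;0 0 16 0 0 0;0 0 16 0 0 0;0 0 16 0 0 0;0 0 16 0 0 0;0 0 15 0 0 0;0 0 10 0 0 0;0 0 5 0 0 0;0 0 3 0 0 0;0 0 0 0 0 0'; python3 nudge.py '0 0 1 0 0 0;0 0 1 0 0 0;0 0 0 0 0 0'
```

```text
time_s: 36.5
tool_pos: [455.8, -22.2, 192.5]
eef_rot: [-0.0, 0.616, 0.788, 0.001]
ft_force: [0.7, 0.7, -3.7]
width: 6.9
grip_force: 78.2
time_s: 36.8
tool_pos: [456.2, -22.2, 191.1]
eef_rot: [0.001, 0.616, 0.788, 0.002]
ft_force: [1.1, 0.2, 1.7]
width: 7.3
grip_force: 78.8
```

```bash
python3 nudge.py '0 0 0 0 0 0;0 0 0 0 0 0;0 0 0 0 0 0;0 0 0 0 0 0;0 0 0 0 0 0' 60; python3 nudge.py '0 0 -10 0 0 0;0 0 -25 0 0 0;0 0 -40 0 0 0;0 0 -45 0 0 0;0 0 -45 0 0 0;0 0 0 0 0 0'
python3 - <<'E'
from tip2 import *
e=np.array([.9925,.122,0]); f=np.array([-.122,.9925,0]); B=np.array([525.,369,0]); 
t=B+e*165-f*70; t[2]=360
T,j=go(dn(97),t,16); t[2]=222; T,j=go(dn(97),t,6,T,j); t2=B+e*80-f*70; t2[2]=222; go(dn(97),t2,6,T,j); print(t,t2)
im,d,c=load('top0'); W=cloud(d,c)
m=(W[...,1]>235)&(W[...,1]<500)&(W[...,0]>560)&(W[...,2]>100)
Q=W[m]; print('lid pts',np.percentile(Q,[1,50,99],axis=0).round(0)); q=Q[Q[:,2]>225]; print('top edge',q.mean(0) if len(q) else 0)
h=(Q-B)@e; print('bin x of pts at z 120-140, 200-230',np.median(h[(Q[:,2]>120)&(Q[:,2]<140)]),np.median(h[(Q[:,2]>200)&(Q[:,2]<230)]))
bc=W[90:155,105:175]; print('blue cup',np.nanpercentile(bc[...,2],99), np.nanmedian(bc[bc[...,2]>60],axis=0))
E
```

```text
time_s: 37.3
tool_pos: [455.6, -22.2, 190.5]
eef_rot: [-0.0, 0.616, 0.788, 0.001]
ft_force: [0.4, -0.6, 0.8]
width: 60.0
grip_force: 0.0
time_s: 37.9
tool_pos: [456.6, -22.7, 361.6]
eef_rot: [0.004, 0.616, 0.788, 0.003]
ft_force: [-0.2, 1.3, 1.0]
width: 59.8
grip_force: 0.0
n 16 row [ 1.01 28.57  0.24] [ 0.0004  0.0006 -0.0906]
via [[484.0, -15.0, 362.0, 0.0], [584.0, 40.0, 362.0, 0.0], [657.0, 127.0, 361.0, 0.0], [695.0, 234.0, 361.0, 0.0]] j [ 0.34  0.65  0.94 -0.    1.56 -1.35] maxdj 0.063
n 6 row [ 0. -0. 23.] [-0.  0. -0.]
via [[697.0, 320.0, 337.0, 0.0], [697.0, 320.0, 314.0, 0.0], [697.0, 320.0, 291.0, 0.0], [697.0, 320.0, 268.0, 0.0], [697.0, 320.0, 245.0, 0.0], [697.0, 320.0, 222.0, 0.0]] j [ 0.34  0.71  1.16 -0.    1.27 -1.35] maxdj 0.051
n 6 row [14.17 -0.    0.  ] [0. 0. 0.]
via [[683.0, 318.0, 222.0, 0.0], [669.0, 316.0, 222.0, 0.0], [655.0, 314.0, 222.0, 0.0], [641.0, 313.0, 222.0, 0.0], [627.0, 311.0, 222.0, 0.0], [613.0, 309.0, 222.0, 0.0]] j [ 0.37  0.59  1.4   0.    1.15 -1.32] maxdj 0.044
[697.3025 319.655  222.    ] [612.94  309.285 222.   ]
lid pts [[604. 257. 101.]
 [629. 381. 202.]
 [881. 497. 270.]]
top edge [639.47810013 378.64266534 250.75017749]
bin x of pts at z 120-140, 200-230 94.75549450998955 105.60215050770144
blue cup 101.61326359650465 [864.14894866 435.31741393  86.68116107]
```

```bash
python3 nudge.py '1 28.6 0.2 0 0 -0.0906;1 28.6 0.2 0 0 -0.0906;1 28.6 0.2 0 0 -0.0906;1 28.6 0.2 0 0 -0.0906;1 28.6 0.2 0 0 -0.0906;1 28.6 0.2 0 0 -0.0906;1 28.6 0.2 0 0 -0.0906;1 28.6 0.2 0 0 -0.0906' 0 20 >/dev/null; python3 nudge.py '1 28.6 0.2 0 0 -0.0906;1 28.6 0.2 0 0 -0.0906;1 28.6 0.2 0 0 -0.0906;1 28.6 0.2 0 0 -0.0906;1 28.6 0.2 0 0 -0.0906;1 28.6 0.2 0 0 -0.0906;1 28.6 0.2 0 0 -0.0906;1 28.6 0.2 0 0 -0.0906;0 0 0 0 0 0'
python3 nudge.py '0 0 23 0 0 0;0 0 23 0 0 0;0 0 23 0 0 0;0 0 23 0 0 0;0 0 23 0 0 0;0 0 23 0 0 0;0 0 0 0 0 0;14 0 0 0 0 0;14 0 0 0 0 0;8 0 0 0 0 0;8 0 0 0 0 0'
python3 nudge.py '8 0 0 0 0 0;8 0 0 0 0 0;8 0 0 0 0 0;8 0 0 0 0 0;8 0 0 0 0 0;8 0 0 0 0 0;0 0 0 0 0 0'
python3 nudge.py '0 0 -30 0 0 0;0 0 -40 0 0 0;0 0 -40 0 0 0;0 0 0 0 0 0;0 0 0 0 0 0;0 0 0 0 0 0;0 0 0 0 0 0'
python3 - <<'E'
from tip2 import *
e=np.array([.9925,.122,0]); f=np.array([-.122,.9925,0]); B=np.array([525.,369,0])
for n in('side','top'):
    im,d,c=snap(n,'lid_'+n); W=cloud(d,c); m=(abs((W-B)@e)<80)&(abs((W-B)@f)<115)&(W[...,2]<150); print(n,np.nanpercentile(W[m][:,2],[5,50,95]))
E
```

```text
time_s: 39.6
tool_pos: [695.5, 323.5, 352.5]
eef_rot: [-0.0, -0.064, 0.998, 0.001]
ft_force: [-0.2, -1.0, -0.0]
width: 0.0
grip_force: 0.0
time_s: 40.7
tool_pos: [653.0, 314.9, 216.5]
eef_rot: [0.001, -0.061, 0.998, 0.001]
ft_force: [-0.2, -0.1, -0.2]
width: 0.0
grip_force: 0.0
time_s: 41.4
tool_pos: [604.5, 309.3, 215.4]
eef_rot: [0.0, -0.061, 0.998, 0.001]
ft_force: [-0.6, 0.4, 0.8]
width: 0.3
grip_force: 0.0
time_s: 42.1
tool_pos: [605.0, 308.9, 323.6]
eef_rot: [-0.001, -0.061, 0.998, 0.001]
ft_force: [-0.2, 1.0, -1.0]
width: -0.2
grip_force: 0.0
side [93.84809645 96.29832267 99.10141803]
top [92.53304325 96.15953859 99.7394158 ]
```

```bash
cat > keys.py <<'E'
from tip2 import *
def keys(name):
    im,d,c=load(name); W=cloud(d,c); a=im.astype(int); z=W[...,2]
    m=(z>13.5)&(z<32)&(W[...,0]>370)&(W[...,0]<605)&(W[...,1]>-455)&(W[...,1]<-150)
    nn,L,s,_=cv2.connectedComponentsWithStats(m.astype(np.uint8)); out=[]
    for i in range(1,nn):
        P=W[L==i]
        if len(P)<70: continue
        ctr=P[:,:2].mean(0); v=np.linalg.svd(P[:,:2]-ctr,full_matrices=False)[2][0]; t=(P[:,:2]-ctr)@v
        if np.ptp(t)<110: continue
        dark=a[L==i].sum(1)<250
        if np.median(t[dark])<0: v=-v; t=-t
        n=np.array([-v[1],v[0]]); bar=(~dark)&(t<np.percentile(t,99)-22)
        # refine by bar only
        q=P[bar][:,:2]; cq=q.mean(0); vv=np.linalg.svd(q-cq,full_matrices=False)[2][0]; vv=vv*np.sign(vv@v); tt=(P[:,:2]-cq)@vv
        end=cq+vv*np.percentile(tt,99.5); tip=cq+vv*np.percentile(tt,0.5)
        print(name,'px',len(P),'tip',tip.round(1),'end',end.round(1),'len',round(np.ptp(tt),1),'yaw',np.degrees(np.arctan2(vv[1],vv[0])).round(1),'zmax',np.percentile(P[:,2],[50,95]).round(1))
E
python3 -c "
from keys import *
keys('lid_top'); keys('lid_side'); keys('top0')"
```

```text
lid_top px 396 tip [ 392.8 -237.5] end [ 561. -241.] len 168.9 yaw -1.2 zmax [17.1 21. ]
lid_top px 409 tip [ 370.9 -376.7] end [ 536.7 -416.1] len 172.0 yaw -13.4 zmax [16.8 20.8]
top0 px 393 tip [ 392.8 -237.4] end [ 561.2 -241.3] len 168.9 yaw -1.3 zmax [17.2 21.5]
top0 px 389 tip [ 371.  -376.9] end [ 536.8 -416.4] len 172.2 yaw -13.4 zmax [16.9 21.1]
```

```bash
cat > kplan.py <<'E'
from keys import *
C=np.array([663.5,-17,0])
def pickpose(tip,yaw,z,d=130):
    a=np.radians(yaw); k=np.array([np.cos(a),np.sin(a),0]); p=np.array([tip[0],tip[1],0])+d*k; p[2]=z
    return dn(yaw-90),p
def cuppose(uy,phi,h,lat,fw=20,dep=4):
    a=np.radians(uy); uu=np.array([np.cos(a),np.sin(a),0]); ph=np.radians(phi); zz=uu*np.cos(ph)-Z*np.sin(ph); xx=uu*np.sin(ph)+Z*np.cos(ph)
    yy=np.cross(zz,xx); gp=C+fw*uu+lat*yy; gp[2]=h; return np.stack([xx,yy,zz],1),gp+dep*zz
E
python3 - <<'E'
from kplan import *
Rp,p=pickpose((394.5,-238),-1.3,120)
T,j=go(Rp,p,20); p2=p.copy(); p2[2]=8; T2,j2=go(Rp,p2,6,T,j)
p3=p.copy(); p3[2]=260; T3,j3=go(Rp,p3,6,T2,j2)
for uy in(40,60,80):
  for phi in(15,25):
    print('---',uy,phi); Rc,pc=cuppose(uy,phi,290,15); T4,j4=go(Rc,pc,16,T3,j3); Rc,pc=cuppose(uy,phi,150,15); go(Rc,pc,7,T4,j4)
E
```

```text
n 20 row [41.42  5.   10.19] [ 0.000e+00  1.000e-04 -1.498e-01]
via [[563.0, 309.0, 314.0, 0.0], [380.0, 220.0, 263.0, 0.0], [306.0, 30.0, 212.0, 73.6], [381.0, -160.0, 161.0, 129.3]] j [-0.06  0.58  2.15 -1.13  0.43 -2.69] maxdj 0.36
n 6 row [ 0.    0.   18.67] [ 0. -0.  0.]
via [[524.0, -241.0, 101.0, 296.2], [524.0, -241.0, 83.0, 295.7], [524.0, -241.0, 64.0, 295.3], [524.0, -241.0, 45.0, 294.9], [524.0, -241.0, 27.0, 294.5], [524.0, -241.0, 8.0, 294.2]] j [-0.07  0.77  2.08 -1.13  0.42 -2.69] maxdj 0.032
n 6 row [ -0.   0. -42.] [ 0. -0.  0.]
via [[524.0, -241.0, 50.0, 295.0], [524.0, -241.0, 92.0, 296.0], [524.0, -241.0, 134.0, 297.1], [524.0, -241.0, 176.0, 298.5], [524.0, -241.0, 218.0, 300.2], [524.0, -241.0, 260.0, 302.2]] j [-0.04  0.37  2.18 -1.13  0.44 -2.69] maxdj 0.072
--- 40 15
n 16 row [ 13.42 -10.8    8.21] [ 0.0294  0.078  -0.0383]
via [[538.0, -230.0, 252.0, 305.5], [593.0, -182.0, 233.0, 321.0], [642.0, -124.0, 237.0, 331.5], [678.0, -61.0, 261.0, 331.0]] j [ 0.09  0.3   1.83 -1.13  0.06 -2.69] maxdj 0.056
n 7 row [-19.32   0.     5.18] [-0. -0. -0.]
via [[691.0, 
[... 2290 characters left out ...]
682.0, 4.0, 209.0, 389.0], [682.0, 4.0, 189.0, 392.8], [682.0, 4.0, 169.0, 396.6], [682.0, 4.0, 149.0, 400.3]] j [ 0.22  0.43  1.85 -1.13  0.06 -2.69] maxdj 0.03
--- 80 25
n 16 row [17.16 -7.34  9.16] [ 0.0499  0.0581 -0.0783]
via [[542.0, -234.0, 251.0, 315.7], [608.0, -190.0, 229.0, 364.7], [659.0, -125.0, 232.0, 387.9], [684.0, -50.0, 258.0, 402.6]] j [ 0.24  0.25  1.88 -1.13  0.06 -2.69] maxdj 0.086
n 7 row [-18.13  -0.     8.45] [0. 0. 0.]
via [[682.0, 4.0, 268.0, 413.4], [682.0, 4.0, 248.0, 417.3], [682.0, 4.0, 228.0, 421.1], [682.0, 4.0, 208.0, 424.8], [682.0, 4.0, 188.0, 428.5], [682.0, 4.0, 168.0, 432.1], [682.0, 4.0, 148.0, 435.7]] j [ 0.24  0.44  1.87 -1.13  0.06 -2.69] maxdj 0.03
```

Run:
```python
from kplan import *
T,j=go(dn(0),[610,30,300],14); Rp,p=pickpose((394.5,-238),-1.3,110)
T,j=go(Rp,p,14,T,j); p2=p.copy(); p2[2]=8; T2,j2=go(Rp,p2,6,T,j)
p3=p.copy(); p3[2]=260; T3,j3=go(Rp,p3,6,T2,j2)
for uy in(50,80):
  for phi in(15,25):
    print('---',uy,phi); Rc,pc=cuppose(uy,phi,290,15); T4,j4=go(Rc,pc,16,T3,j3); Rc,pc=cuppose(uy,phi,150,15); go(Rc,pc,7,T4,j4)
```

```text
n 14 row [-14.18 -17.48   1.7 ] [ 1.000e-04 -1.000e-04  1.209e-01]
via [[621.0, 293.0, 322.0, 0.0], [657.0, 236.0, 317.0, 0.0], [670.0, 171.0, 312.0, 0.0], [659.0, 104.0, 307.0, 0.0], [626.0, 46.0, 302.0, 0.0]] j [-0.06  0.41  1.5   0.    1.23 -0.06] maxdj 0.094
n 14 row [-20.5    9.5   13.57] [-0.     -0.      0.1138]
via [[620.0, 9.0, 286.0, 0.0], [633.0, -57.0, 246.0, 0.0], [624.0, -123.0, 205.0, 0.0], [593.0, -183.0, 164.0, 0.0], [544.0, -230.0, 124.0, 0.0]] j [-0.55  0.57  1.8   0.    0.77  1.05] maxdj 0.082
n 6 row [ 0. -0. 17.] [ 0. -0.  0.]
via [[524.0, -241.0, 93.0, 0.0], [524.0, -241.0, 76.0, 0.0], [524.0, -241.0, 59.0, 0.0], [524.0, -241.0, 42.0, 0.0], [524.0, -241.0, 25.0, 0.0], [524.0, -241.0, 8.0, 0.0]] j [-0.55  0.73  1.85 -0.    0.56  1.05] maxdj 0.036
n 6 row [  0.  -0. -42.] [ 0. -0. -0.]
via [[524.0, -241.0, 50.0, 0.0], [524.0, -241.0, 92.0, 0.0], [524.0, -241.0, 134.0, 0.0], [524.0, -241.0, 176.0, 0.0], [524.0, -241.0, 218.0, 0.0], [524.0, -241.0, 260.0, 0.0]] j [-0.55  0.39  1.64  0.    1.1   1.05] maxdj 0.095
--- 50 15
n 16 row [ 14.23 -10.04   8.96] [ 0.0365  0
[... 1346 characters left out ...]
682.0, 4.0, 229.0, 0.0], [682.0, 4.0, 209.0, 0.0], [682.0, 4.0, 189.0, 0.0], [682.0, 4.0, 169.0, 0.0], [682.0, 4.0, 149.0, 0.0]] j [-0.45  0.9   1.58  1.19  1.53 -0.93] maxdj 0.034
--- 80 25
n 16 row [17.16 -7.34  9.16] [ 0.0499  0.0581 -0.0783]
via [[542.0, -234.0, 251.0, 0.0], [608.0, -190.0, 229.0, 0.0], [659.0, -125.0, 232.0, 0.0], [684.0, -50.0, 258.0, 0.0]] j [-0.43  0.66  1.5   1.07  1.53 -0.64] maxdj 0.13
n 7 row [-18.13   0.     8.45] [-0.  0.  0.]
via [[682.0, 4.0, 268.0, 0.0], [682.0, 4.0, 248.0, 0.0], [682.0, 4.0, 228.0, 0.0], [682.0, 4.0, 208.0, 0.0], [682.0, 4.0, 188.0, 0.0], [682.0, 4.0, 168.0, 0.0], [682.0, 4.0, 148.0, 0.0]] j [-0.43  0.83  1.58  1.09  1.41 -0.86] maxdj 0.033
```

```bash
python3 nudge.py '-14.2 -17.5 1.7 0 0 0.121;-14.2 -17.5 1.7 0 0 0.121;-14.2 -17.5 1.7 0 0 0.121;-14.2 -17.5 1.7 0 0 0.121;-14.2 -17.5 1.7 0 0 0.121;-14.2 -17.5 1.7 0 0 0.121;-14.2 -17.5 1.7 0 0 0.121' 50 >/dev/null; python3 nudge.py '-14.2 -17.5 1.7 0 0 0.121;-14.2 -17.5 1.7 0 0 0.121;-14.2 -17.5 1.7 0 0 0.121;-14.2 -17.5 1.7 0 0 0.121;-14.2 -17.5 1.7 0 0 0.121;-14.2 -17.5 1.7 0 0 0.121;-14.2 -17.5 1.7 0 0 0.121' >/dev/null
python3 nudge.py '-20.5 9.5 13.5 0 0 0.114;-20.5 9.5 13.5 0 0 0.114;-20.5 9.5 13.5 0 0 0.114;-20.5 9.5 13.5 0 0 0.114;-20.5 9.5 13.5 0 0 0.114;-20.5 9.5 13.5 0 0 0.114;-20.5 9.5 13.5 0 0 0.114'>/dev/null;python3 nudge.py '-20.5 9.5 13.5 0 0 0.114;-20.5 9.5 13.5 0 0 0.114;-20.5 9.5 13.5 0 0 0.114;-20.5 9.5 13.5 0 0 0.114;-20.5 9.5 13.5 0 0 0.114;-20.5 9.5 13.5 0 0 0.114;-20.5 9.5 13.5 0 0 0.114;0 0 0 0 0 0;0 0 0 0 0 0'
python3 - <<'E'
from kplan import *
Rp,p=pickpose((394.5,-238),-1.3,8); go(Rp,p,6)
for n in('top','side'): snap(n,'k1'+n)
keys('k1top'); keys('k1side')
E
```

```text
time_s: 45.2
tool_pos: [524.2, -240.6, 111.0]
eef_rot: [-0.001, 1.0, -0.013, 0.0]
ft_force: [0.0, -0.8, 0.0]
width: 49.7
grip_force: 0.0
n 6 row [ 0.03  0.09 17.16] [-0.0004 -0.0001 -0.0004]
via [[524.0, -241.0, 94.0, 0.0], [524.0, -241.0, 77.0, 0.0], [524.0, -241.0, 59.0, 0.0], [524.0, -241.0, 42.0, 0.0], [524.0, -241.0, 25.0, 0.0], [524.0, -241.0, 8.0, 0.0]] j [-0.55  0.73  1.85  0.    0.56  1.05] maxdj 0.037
k1side px 161 tip [ 516.7 -407.6] end [ 372.4 -374.1] len 148.7 yaw 167.0 zmax [16.8 20.8]
  return _methods._mean(a, axis=axis, dtype=dtype,
  ret = ret.dtype.type(ret / rcount)
```

```bash
python3 nudge.py '0 0 18 0 0 0;0 0 18 0 0 0;0 0 18 0 0 0;0 0 18 0 0 0;0 0 18 0 0 0;0 0 9 0 0 0;0 0 4 0 0 0;0 0 0 0 0 0'; python3 nudge.py '0 0 0 0 0 0;0 0 0 0 0 0;0 0 0 0 0 0;0 0 0 0 0 0;0 0 0 0 0 0;0 0 0 0 0 0' 0 80; python3 nudge.py '0 0 -10 0 0 0;0 0 -20 0 0 0;0 0 -30 0 0 0;0 0 -40 0 0 0;0 0 -40 0 0 0;0 0 -40 0 0 0;0 0 -40 0 0 0;0 0 -30 0 0 0;0 0 0 0 0 0;0 0 0 0 0 0'
python3 - <<'E'
from kplan import *
Rc,pc=cuppose(80,20,290,15); T4,j4=go(Rc,pc,18); Rc,pc=cuppose(80,20,150,15); go(Rc,pc,8,T4,j4)
E
```

```text
time_s: 46.1
tool_pos: [524.6, -240.0, 8.2]
eef_rot: [-0.001, 1.0, -0.013, 0.001]
ft_force: [-0.4, -0.4, -0.1]
width: 49.8
grip_force: 0.0
time_s: 46.7
tool_pos: [524.6, -240.4, 9.1]
eef_rot: [-0.001, 1.0, -0.013, 0.001]
ft_force: [-0.6, 0.6, 7.4]
width: 10.7
grip_force: 78.3
time_s: 47.7
tool_pos: [523.7, -240.5, 258.8]
eef_rot: [-0.001, 1.0, -0.013, 0.001]
ft_force: [-0.1, -0.1, -1.1]
width: 10.3
grip_force: 78.3
n 18 row [15.02 -6.48  8.92] [ 0.0478  0.0553 -0.0683]
via [[539.0, -234.0, 250.0, 0.0], [598.0, -196.0, 227.0, 0.0], [647.0, -141.0, 225.0, 0.0], [678.0, -76.0, 243.0, 0.0], [685.0, -11.0, 278.0, 0.0]] j [-0.44  0.68  1.51  1.13  1.57 -0.67] maxdj 0.122
n 8 row [-16.44   0.     5.99] [-0.  0.  0.]
via [[682.0, 4.0, 271.0, 0.0], [682.0, 4.0, 236.0, 0.0], [682.0, 4.0, 201.0, 0.0], [682.0, 4.0, 166.0, 0.0]] j [-0.44  0.86  1.58  1.14  1.47 -0.9 ] maxdj 0.03
```

```bash
python3 nudge.py '15 -6.5 8.9 0.0478 0.0553 -0.0683;15 -6.5 8.9 0.0478 0.0553 -0.0683;15 -6.5 8.9 0.0478 0.0553 -0.0683;15 -6.5 8.9 0.0478 0.0553 -0.0683;15 -6.5 8.9 0.0478 0.0553 -0.0683;15 -6.5 8.9 0.0478 0.0553 -0.0683;15 -6.5 8.9 0.0478 0.0553 -0.0683;15 -6.5 8.9 0.0478 0.0553 -0.0683;15 -6.5 8.9 0.0478 0.0553 -0.0683' >/dev/null
python3 nudge.py '15 -6.5 8.9 0.0478 0.0553 -0.0683;15 -6.5 8.9 0.0478 0.0553 -0.0683;15 -6.5 8.9 0.0478 0.0553 -0.0683;15 -6.5 8.9 0.0478 0.0553 -0.0683;15 -6.5 8.9 0.0478 0.0553 -0.0683;15 -6.5 8.9 0.0478 0.0553 -0.0683;15 -6.5 8.9 0.0478 0.0553 -0.0683;15 -6.5 8.9 0.0478 0.0553 -0.0683;15 -6.5 8.9 0.0478 0.0553 -0.0683;0 0 0 0 0 0;0 0 0 0 0 0;0 0 0 0 0 0'
python3 - <<'E'
from kplan import *
Rc,pc=cuppose(80,20,150,15); go(Rc,pc,8)
im,d,c=snap('side','kc1'); im2,d2,c2=snap('top','kc1t')
o=np.hstack([cv2.resize(im2[120:270,250:450],(400,300)),cv2.resize(im[130:310,200:440],(400,300))]); cv2.imwrite('pics/kc1v.png',o[:,:,::-1])
E
```

```text
time_s: 49.8
tool_pos: [682.0, 3.1, 287.2]
eef_rot: [-0.369, 0.629, 0.526, 0.438]
ft_force: [0.0, -0.5, -0.5]
width: 10.4
grip_force: 78.3
n 8 row [-16.24   0.07   6.02] [ 0.0001  0.0002 -0.0004]
via [[682.0, 3.0, 270.0, 0.0], [682.0, 3.0, 235.0, 0.0], [682.0, 4.0, 201.0, 0.0], [682.0, 4.0, 166.0, 0.0]] j [-0.44  0.86  1.58  1.14  1.47 -0.9 ] maxdj 0.03
```

View pics/kc1v.png

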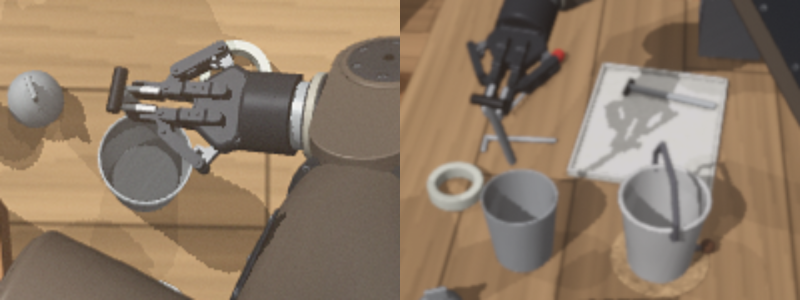

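Run:
```python
from kplan import *
for n in('kc1','kc1t'):
    W=cloud(*load(n)[1:]); P=W[(W[...,2]>150)&(W[...,2]<275)&(abs(W[...,0]-682)<25)&(W[...,1]>-75)&(W[...,1]<20)]
    if len(P)<10: print(n,len(P)); continue
    for z in range(150,275,20):
        q=P[(P[:,2]>=z)&(P[:,2]<z+20)]
        if len(q): print(n,z,len(q),np.median(q,axis=0).round(1))
    print('zmin',P[:,2].min())
```

```text
kc1 150 13 [673.4 -38.6 165.3]
kc1 170 28 [674.  -31.8 181.2]
kc1 190 27 [676.1 -23.9 201.7]
kc1 210 30 [675.8 -18.7 220.8]
kc1 230 34 [677.4 -10.4 240.3]
kc1 250 31 [679.1  -3.4 260.3]
kc1 270 10 [679.3   1.3 272.5]
zmin 160.6377231037735
kc1t 170 1 [670.7 -32.1 187.5]
kc1t 190 4 [671.7 -28.6 200.8]
kc1t 210 13 [672.  -27.2 219.3]
kc1t 230 8 [672.4 -20.8 233.7]
kc1t 270 1 [683.9 -12.3 273.1]
zmin 187.45097106984576
```

```bash
python3 nudge.py '-14 0 9 0 0 0;-16 0 8 0 0 0;-16.2 0 7 0 0 0;-16.2 0 7 0 0 0;-16.2 0 7 0 0 0;-16.2 0 6.5 0 0 0;-16 0 5.5 0 0 0;-10 0 3.7 0 0 0;0 0 0 0 0 0'
python3 - <<'E'
from h import *
st()
E
```

```text
time_s: 50.8
tool_pos: [683.2, 12.7, 154.3]
eef_rot: [-0.37, 0.628, 0.526, 0.438]
ft_force: [-0.6, -0.1, -1.2]
width: 10.4
grip_force: 78.3
t 50.8 p [683.2  12.7 154.3] q [-0.3698  0.6281  0.5259  0.4385] w 10.358654615945664 g 78.34436058998108 ft [-0.6 -0.1 -1.2] j [-0.432  0.854  1.581  1.151  1.467 -0.884]
```

```bash
python3 nudge.py '0 0 0 0 0 0;0 0 0 0 0 0;0 0 0 0 0 0;0 0 0 0 0 0;0 0 0 0 0 0' 35; python3 nudge.py '0 0 -10 0 0 0;0 0 -15 0 0 0;0 0 -20 0 0 0;0 0 -25 0 0 0;0 0 -25 0 0 0;20 0 -25 0 0 0;40 0 -25 0 0 0;40 0 -25 0 0 0;40 0 0 0 0 0;0 0 0 0 0 0'
python3 - <<'E'
from kplan import *
st()
for n in('side','top'):
    snap(n,'ka'+n); keys('ka'+n)
    W=cloud(*load('ka'+n)[1:]); P=W[(W[...,2]>122)&(W[...,2]<200)&(np.hypot(W[...,0]-663.5,W[...,1]+17)<90)]
    if len(P)>3: print('above cup',len(P),P[:,2].max().round(1)); [print(z,np.median(P[(P[:,2]>=z)&(P[:,2]<z+10)],axis=0).round(1)) for z in range(120,190,10) if ((P[:,2]>=z)&(P[:,2]<z+10)).any()]
E
```

```text
time_s: 51.3
tool_pos: [683.5, 12.7, 156.5]
eef_rot: [-0.369, 0.628, 0.527, 0.439]
ft_force: [0.3, -0.5, 0.7]
width: 35.4
grip_force: 0.0
time_s: 52.3
tool_pos: [664.2, -98.5, 351.8]
eef_rot: [-0.365, 0.627, 0.529, 0.44]
ft_force: [-0.2, 0.5, -0.3]
width: 35.2
grip_force: 0.0
t 52.3 p [664.2 -98.5 351.8] q [-0.3653  0.627   0.5287  0.4403] w 35.21064247620281 g 0.0 ft [-0.2  0.5 -0.3] j [-0.587  0.651  1.387  1.065  1.749 -0.595]
kaside px 204 tip [ 374.6 -373.9] end [ 537.5 -412.6] len 169.6 yaw -13.4 zmax [17.2 21. ]
above cup 173 170.6
120 [688.3  16.8 122.6]
130 [694.3  23.5 135.6]
140 [696.   26.9 145.8]
150 [699.8  33.  157.4]
160 [698.1  31.1 165.7]
170 [689.1  29.7 170.4]
above cup 191 170.7
120 [675.3   3.3 123.2]
130 [690.4  15.1 134.6]
140 [692.8  19.3 145.5]
150 [692.2  25.3 157.5]
160 [694.7  30.2 164.2]
170 [673.6  29.2 170.7]
```

Run:
```python
from kplan import *
Rp,p=pickpose((374.7,-375.9),-13.4,150); T,j=go(Rp,p,18); p[2]=8.5; T,j=go(Rp,p,8,T,j)
```

```text
n 18 row [-22.05  13.15  -4.76] [-0.0545 -0.0514  0.078 ]
via [[675.0, -113.0, 328.0, 0.0], [694.0, -183.0, 254.0, 0.0], [671.0, -264.0, 193.0, 0.0], [612.0, -340.0, 155.0, 0.0], [525.0, -396.0, 147.0, 0.0]] j [-0.78  0.6   1.59  0.    0.95  1.02] maxdj 0.124
n 8 row [-0.    0.   17.69] [ 0.  0. -0.]
via [[501.0, -406.0, 132.0, 0.0], [501.0, -406.0, 97.0, 0.0], [501.0, -406.0, 62.0, 0.0], [501.0, -406.0, 26.0, 0.0]] j [-0.78  0.79  1.67 -0.    0.68  1.02] maxdj 0.035
```

```bash
python3 nudge.py '-22 13.1 -4.8 -0.0545 -0.0514 0.078;-22 13.1 -4.8 -0.0545 -0.0514 0.078;-22 13.1 -4.8 -0.0545 -0.0514 0.078;-22 13.1 -4.8 -0.0545 -0.0514 0.078;-22 13.1 -4.8 -0.0545 -0.0514 0.078;-22 13.1 -4.8 -0.0545 -0.0514 0.078;-22 13.1 -4.8 -0.0545 -0.0514 0.078;-22 13.1 -4.8 -0.0545 -0.0514 0.078;-22 13.1 -4.8 -0.0545 -0.0514 0.078' 50 >/dev/null
python3 nudge.py '-22 13.1 -4.8 -0.0545 -0.0514 0.078;-22 13.1 -4.8 -0.0545 -0.0514 0.078;-22 13.1 -4.8 -0.0545 -0.0514 0.078;-22 13.1 -4.8 -0.0545 -0.0514 0.078;-22 13.1 -4.8 -0.0545 -0.0514 0.078;-22 13.1 -4.8 -0.0545 -0.0514 0.078;-22 13.1 -4.8 -0.0545 -0.0514 0.078;-22 13.1 -4.8 -0.0545 -0.0514 0.078;-22 13.1 -4.8 -0.0545 -0.0514 0.078;0 0 0 0 0 0;0 0 0 0 0 0;0 0 0 0 0 0'
python3 - <<'E'
from kplan import *
st(); Rp,p=pickpose((374.7,-375.9),-13.4,60); go(Rp,p,6)
snap('side','kb')
im,d,c=load('kb'); W=cloud(d,c); m=(W[...,2]>13.5)&(W[...,2]<30)&(W[...,0]>370)&(W[...,0]<605)&(W[...,1]>-455)&(W[...,1]<-330)
P=W[m]; k=np.array([.973,-.232]); n=np.array([.232,.973]); t=(P[:,:2]-[374.7,-375.9])@k; o=(P[:,:2]-[374.7,-375.9])@n
print(len(P),np.percentile(t,[1,99]),[ (a,np.round(np.median(o[(t>a)&(t<a+25)]),1)) for a in range(0,160,25) if ((t>a)&(t<a+25)).any()])
E
```

```text
time_s: 54.5
tool_pos: [502.1, -404.2, 149.0]
eef_rot: [-0.002, 0.993, -0.115, -0.0]
ft_force: [0.1, -0.4, 0.1]
width: 49.8
grip_force: 0.0
t 54.5 p [ 502.1 -404.2  149. ] q [-1.800e-03  9.933e-01 -1.152e-01 -2.000e-04] w 49.77790047754535 g 0.0 ft [ 0.1 -0.4  0.1] j [-0.781  0.605  1.591  0.003  0.949  1.019]
n 6 row [-0.07  0.37 14.84] [-0.0006  0.0002  0.0005]
via [[502.0, -404.0, 134.0, 0.0], [502.0, -405.0, 119.0, 0.0], [502.0, -405.0, 105.0, 0.0], [501.0, -405.0, 90.0, 0.0], [501.0, -406.0, 75.0, 0.0], [501.0, -406.0, 60.0, 0.0]] j [-0.78  0.72  1.65  0.    0.77  1.02] maxdj 0.03
231 [ -0.29736973 223.16782444] [(0, np.float64(2.5)), (25, np.float64(2.7)), (50, np.float64(2.7)), (75, np.float64(2.2)), (100, np.float64(2.2)), (125, np.float64(3.0)), (150, np.float64(0.6))]
```

```bash
python3 nudge.py '0 0 20 0 0 0;0 0.5 20 0 0 0;0 0.5 20 0 0 0;0 0 20 0 0 0;0 0 20 0 0 0;0 0 20 0 0 0;0 0 14 0 0 0;0 0 6 0 0 0;0 0 0 0 0 0'; python3 nudge.py '0 0 0 0 0 0;0 0 0 0 0 0;0 0 0 0 0 0;0 0 0 0 0 0;0 0 0 0 0 0;0 0 0 0 0 0' 0 80; python3 nudge.py '0 0 -10 0 0 0;0 0 -20 0 0 0;0 0 -30 0 0 0;0 0 -40 0 0 0;0 0 -40 0 0 0;0 0 -40 0 0 0;0 0 -40 0 0 0;0 0 -40 0 0 0;0 0 0 0 0 0;0 0 0 0 0 0'
python3 - <<'E'
from kplan import *
Rc,pc=cuppose(80,12,310,-24,12); T4,j4=go(Rc,pc,22); Rc,pc=cuppose(80,12,165,-24,12); go(Rc,pc,8,T4,j4)
E
```

```text
time_s: 55.45
tool_pos: [501.5, -404.8, 9.1]
eef_rot: [-0.001, 0.993, -0.116, -0.001]
ft_force: [0.3, 0.2, -0.7]
width: 49.9
grip_force: 0.0
time_s: 56.05
tool_pos: [501.8, -405.4, 11.0]
eef_rot: [-0.0, 0.993, -0.116, 0.0]
ft_force: [-0.2, -0.1, 5.6]
width: 10.3
grip_force: 78.4
time_s: 57.05
tool_pos: [501.5, -405.3, 270.9]
eef_rot: [-0.0, 0.993, -0.116, 0.0]
ft_force: [-0.2, 0.2, -2.1]
width: 10.4
grip_force: 78.4
n 22 row [ 13.62 -14.19  11.79] [ 0.0496  0.0468 -0.0612]
via [[518.0, -395.0, 259.0, 0.0], [596.0, -321.0, 221.0, 0.0], [654.0, -223.0, 220.0, 0.0], [675.0, -115.0, 249.0, 0.0], [652.0, -15.0, 298.0, 0.0]] j [-0.49  0.66  1.62  1.21  1.67 -0.76] maxdj 0.096
n 8 row [-17.73   0.     3.77] [ 0. -0. -0.]
via [[643.0, 3.0, 291.0, 0.0], [643.0, 3.0, 255.0, 0.0], [643.0, 3.0, 219.0, 0.0], [643.0, 3.0, 182.0, 0.0]] j [-0.49  0.86  1.68  1.2   1.57 -1.  ] maxdj 0.033
```

```bash
python3 nudge.py '13.6 -14.2 11.8 0.0496 0.0468 -0.0612;13.6 -14.2 11.8 0.0496 0.0468 -0.0612;13.6 -14.2 11.8 0.0496 0.0468 -0.0612;13.6 -14.2 11.8 0.0496 0.0468 -0.0612;13.6 -14.2 11.8 0.0496 0.0468 -0.0612;13.6 -14.2 11.8 0.0496 0.0468 -0.0612;13.6 -14.2 11.8 0.0496 0.0468 -0.0612;13.6 -14.2 11.8 0.0496 0.0468 -0.0612;13.6 -14.2 11.8 0.0496 0.0468 -0.0612;13.6 -14.2 11.8 0.0496 0.0468 -0.0612;13.6 -14.2 11.8 0.0496 0.0468 -0.0612' >/dev/null
python3 nudge.py '13.6 -14.2 11.8 0.0496 0.0468 -0.0612;13.6 -14.2 11.8 0.0496 0.0468 -0.0612;13.6 -14.2 11.8 0.0496 0.0468 -0.0612;13.6 -14.2 11.8 0.0496 0.0468 -0.0612;13.6 -14.2 11.8 0.0496 0.0468 -0.0612;13.6 -14.2 11.8 0.0496 0.0468 -0.0612;13.6 -14.2 11.8 0.0496 0.0468 -0.0612;13.6 -14.2 11.8 0.0496 0.0468 -0.0612;13.6 -14.2 11.8 0.0496 0.0468 -0.0612;13.6 -14.2 11.8 0.0496 0.0468 -0.0612;13.6 -14.2 11.8 0.0496 0.0468 -0.0612;0 0 0 0 0 0'
python3 nudge.py '0 0 0 0 0 0;0 0 0 0 0 0'
python3 - <<'E'
from kplan import *
Rc,pc=cuppose(80,12,165,-24,12); go(Rc,pc,8)
snap('side','kc2'); W=cloud(*load('kc2')[1:]); P=W[(W[...,2]>150)&(W[...,2]<295)&(abs(W[...,0]-640)<28)&(W[...,1]>-75)&(W[...,1]<25)]
for z in range(150,295,20):
    q=P[(P[:,2]>=z)&(P[:,2]<z+20)]
    if len(q): print(z,len(q),np.median(q,axis=0).round(1))
print('zmin',P[:,2].min())
E
```

```text
time_s: 59.35
tool_pos: [641.9, 4.2, 307.0]
eef_rot: [-0.407, 0.595, 0.498, 0.482]
ft_force: [-0.5, 0.0, -1.0]
width: 10.2
grip_force: 78.4
time_s: 59.55
tool_pos: [642.8, 2.0, 307.3]
eef_rot: [-0.405, 0.596, 0.498, 0.482]
ft_force: [0.9, 0.7, -1.3]
width: 10.0
grip_force: 78.4
n 8 row [-1.749e+01 -1.000e-02  3.810e+00] [ 0.0002 -0.0001 -0.0005]
via [[643.0, 2.0, 289.0, 0.0], [643.0, 2.0, 254.0, 0.0], [643.0, 3.0, 218.0, 0.0], [643.0, 3.0, 182.0, 0.0]] j [-0.49  0.86  1.68  1.2   1.57 -1.  ] maxdj 0.033
170 23 [638.6 -18.5 183.3]
190 32 [639.1 -15.2 200.4]
210 34 [639.5 -11.3 218.9]
230 37 [640.9  -6.6 239.9]
250 39 [640.7  -2.2 260.6]
270 41 [641.8   2.1 280.7]
290 9 [641.9   4.7 293.2]
zmin 174.8365721897825
```

```bash
python3 nudge.py '-17.5 0 3.8 0 0 0;-17.5 0 3.8 0 0 0;-17.5 0 3.8 0 0 0;-17.5 0 3.8 0 0 0;-17.5 0 3.8 0 0 0;-17.5 0 3.8 0 0 0;-17 0 3.7 0 0 0;-12 0 2.6 0 0 0;0 0 0 0 0 0'; python3 nudge.py '0 0 0 0 0 0;0 0 0 0 0 0;0 0 0 0 0 0;0 0 0 0 0 0;0 0 0 0 0 0' 30; python3 nudge.py '0 0 -10 0 0 0;0 0 -15 0 0 0;0 0 -20 0 0 0;0 0 -25 0 0 0;0 0 -25 0 0 0;20 0 -25 0 0 0;40 0 -25 0 0 0;40 0 -25 0 0 0;40 0 0 0 0 0;0 0 0 0 0 0;0 0 0 0 0 0;0 0 0 0 0 0'
python3 nudge.py '20 0 -40 0 0 0;20 0 -40 0 0 0;0 0 -40 0 0 0;0 0 0 0 0 0;0 0 0 0 0 0;0 0 0 0 0 0'
cat > fin.py <<'E'
from kplan import *
from rim import rim
e=np.array([.9925,.122,0]); f=np.array([-.122,.9925,0]); B=np.array([525.,369,0])
for n in('side','top'):
    snap(n,'f'+n); keys('f'+n)
    W=cloud(*load('f'+n)[1:]); P=W[(W[...,2]>124)&(W[...,2]<220)&(np.hypot(W[...,0]-663.5,W[...,1]+17)<110)]
    print(n,'above cup',len(P),'zmax',P[:,2].max().round(1))
    _,lab,C2=cv2.kmeans(P.astype(np.float32),2,None,(3,50,.1),5,cv2.KMEANS_PP_CENTERS)
    for i in(0,1):
        q=P[lab.ravel()==i]; print('  cl',len(q),[ [z]+list(np.median(q[(q[:,2]>=z)&(q[:,2]<z+12)],axis=0).round(0)) for z in range(124,200,12) if ((q[:,2]>=z)&(q[:,2]<z+12)).sum()>2])
    rim('f'+n,139,np.array([455.6,-21.8]),15)
    m=(abs((W-B)@e)<80)&(abs((W-B)@f)<115)&(W[...,2]<150); print('lid z',np.nanpercentile(W[m][:,2],[5,50,95]))
    W0=cloud(*load(n+'0')[1:]);
E
python3 fin.py
```

```text
time_s: 60.5
tool_pos: [642.3, 3.7, 169.2]
eef_rot: [-0.406, 0.596, 0.498, 0.482]
ft_force: [0.1, -0.9, -1.0]
width: 10.0
grip_force: 78.4
time_s: 61.0
tool_pos: [642.6, 3.6, 171.4]
eef_rot: [-0.405, 0.595, 0.499, 0.483]
ft_force: [-1.4, -0.7, -0.4]
width: 30.2
grip_force: 0.0
time_s: 62.2
tool_pos: [618.5, -132.7, 342.1]
eef_rot: [-0.406, 0.596, 0.498, 0.482]
ft_force: [0.3, -0.2, 0.6]
width: 30.0
grip_force: 0.0
time_s: 62.8
tool_pos: [600.0, -239.0, 405.7]
eef_rot: [-0.406, 0.595, 0.498, 0.482]
ft_force: [0.5, 0.5, 0.1]
width: 30.1
grip_force: 0.0
side above cup 295 zmax 173.7
  cl 151 [[124, np.float64(670.0), np.float64(38.0), np.float64(129.0)], [136, np.float64(671.0), np.float64(46.0), np.float64(143.0)], [148, np.float64(668.0), np.float64(48.0), np.float64(156.0)], [160, np.float64(663.0), np.float64(41.0), np.float64(163.0)]]
  cl 144 [[124, np.float64(637.0), np.float64(27.0), np.float64(131.0)], [136, np.float64(637.0), np.float64(32.0), np.float64(143.0)], [148, np.float64(639.0), np.float64(35.0), np.float64(153.0)], [160, np.float64(636.0), np.float64(35.0), np.float6
[... 417 characters left out ...]
loat64(18.0), np.float64(141.0)], [148, np.float64(638.0), np.float64(22.0), np.float64(155.0)], [160, np.float64(636.0), np.float64(30.0), np.float64(168.0)], [172, np.float64(623.0), np.float64(29.0), np.float64(173.0)]]
  cl 172 [[124, np.float64(670.0), np.float64(26.0), np.float64(132.0)], [136, np.float64(670.0), np.float64(30.0), np.float64(143.0)], [148, np.float64(670.0), np.float64(43.0), np.float64(157.0)], [160, np.float64(663.0), np.float64(38.0), np.float64(163.0)]]
rim slopes [0.00354964 0.00069936] z 140.5941597417357 45 u slope 0.00029303312939830896 yv slope -0.0036059902319203496 centre [456.20176365 -22.32184995 140.59593082]
lid z [ 92.50745202  96.25761016 100.35875484]
```

```bash
python3 nudge.py '0 0 0 0 0 0;0 0 0 0 0 0;0 0 0 0 0 0;0 0 0 0 0 0;0 0 0 0 0 0'; python3 -c "
from cell import arm, viewer, close_job
print(close_job())"
```

```text
time_s: 63.4
tool_pos: [599.9, -239.3, 406.9]
eef_rot: [-0.405, 0.595, 0.499, 0.482]
ft_force: [-1.1, -0.2, -0.2]
width: 29.8
grip_force: 0.0
the job is handed in; nothing more can be done
None
```

I handed the job in at 63 s of robot time; the hand-in returned no verdict. By the final camera measurements, the bin's lid is shut on all four caps (seen in the bin before it closed), the empty pail stands upright on its mat, and both hex keys stand in the steel cup. I did not measure the bystanders at the end.

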